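Hang the missing bin and sort the curtain-pole fittings

ROBOT

A 6-joint arm with a two-finger parallel gripper is mounted at the origin on the work surface. World frame = base frame: x ahead of the robot, y to its left, z up, the work surface at z = 0. Lengths are in m, angles in degrees, forces in N, time in s.
With the tool pointing down it reaches from about 0.375 to 0.9 m from the base axis. Payload 3.1 kg.
Tool frame: the origin (TCP) lies at the very end of the fingers, on their centre line; the grasp point (between the pads) lies 19 mm behind it; z points along the fingers, y is the line along which they close (so a half turn about z gives the same grasp; the last joint's range is limited). The gripper opens to 87 mm and grips with 3 to 60 N. Pads are 19 mm wide; open, the fingers measure 117 mm over their backs; the gripper's body (75 mm by 190 mm) begins 51 mm behind the grasp point.
Start: joints at [-10.227, 30.224, 82.088, -0, 67.689, -10.227], TCP at [0.625, 0, 0.223] pointing down, gripper open.
Joint ranges: [-176.69, 176.69], [-43.24, 126.21], [12.49, 139.97], [-82, 262], [0, 151.66], [-163.58, 163.58]. Speed limits (degrees/s): [159.86, 159.86, 180, 180, 180, 180].

INTERFACE

Orientations are given as a 3x3 rotation matrix whose columns are the frame's x, y, z axes.
In Python, from rig import bot gives the robot as it stands.
- The arm moves only by the tool move_arm, never from a script. Its argument "increments" is a list of rows, each an object with "xyz": the shift along the tool's x, y, z in mm, a list of three; "roll": the turn about the tool's z in rad; "grip": the opening in per cent of the stroke, from 0 (shut) to 100 (fully open). A call has 1 to 5 rows; each row shifts and turns the commanded pose from where the row before left it, along the tool's axes as they then stand; what a row does not reach is not made up. A row lasts 1/12 s, in which the tool goes at most 41.7 mm and 7.16 degrees, less where a joint would pass 70% of its speed; a pose out of reach is approached as far as the arm can. A call is refused whole if a number of a shift passes 41.7 or a number of a turn 0.125, either way. A call with a gripper value outside its range is refused whole. The fingers move at their own pace and stop on an object; the grip force is fixed at half the most. Time passes only in rows, so rows that do not move let the fingers close. It gives the time, the measured TCP pose, the force, the opening and the grip force at its end, in the units of the state.
- bot.read_state(): the state, without advancing time (a new reading comes with each control period).
- bot.capture(name): name is "scene" or "side" or "wrist"; returns (picture, depth): 480x640x3 uint8, red, green, blue; 480x640 float32, m along the optical axis (not along the pixel's ray), 0 where there is no reading.
- bot.camera_model(name): a dict with "intrinsics" (3x3 intrinsics, pixels), "rvec" (rotation vector, rad) and "tvec" (3), from world to camera coordinates, as OpenCV has them; the wrist camera has in their place "tool_from_camera" (4x4, takes a point from camera to tool coordinates, whose origin is the TCP and whose axes are the flange's). Camera axes: x right, y down, z forward; pixel columns grow to the right and rows downward; lengths in m; the calibration is good to about 2 mm. A picture is of the moment at which its call begins: read the wrist's pose just before it. camera_model takes no time and is no camera call.
- bot.hand_in(): hands the job in; it is judged then, once.
Trained networks look in the newest picture that a camera, given by its name, has taken for a name from the list of things; names that differ only in an ending like _2 or _b are one class to them, and where a whole thing is asked for, a point or a joint stands for the part that bears it (a point fixed in the world has none). Each returns a list of dicts, best first, with "conf" (0 to 1); they miss things now and then, are a little off and sometimes report something else, mostly with a low value. They report only what shows in the picture. A call takes as long as a camera call.
- bot.spot_in(label, camera): "at" ([x, y, z] in m, in the coordinates of the camera as it stood for that picture, good to about 4 mm: the middle of the surface that is visible of it).
- bot.trace(label, camera): "mask" (480x640 bool, what is visible of it).
The state is a dict: "time_s": time; "joint_positions": joint angles; "qvel": joint speeds; "tau": joint torques, N m; "position": TCP position; "tcp_rot": TCP orientation; "force": force on the tool from outside, world axes, zero at the start; "moment": the same for the moment, N m; "opening": opening from 0.0 (shut) to 1.0 (fully open); "grasp_force": force on a finger pad.
Only numpy, scipy, OpenCV 4.12 (cv2) and the standard library are available. Lean on these libraries where they do the work, as an engineer would, in place of code of your own. Each camera call takes 0.05 s, during which the arm holds its last target. There are 200 camera calls.

TASK

The curtain-pole fittings have come back from a job and the empty bin has been taken down. Before anything is put in it, hang the empty bin level on the free hanger by its back lip (the lip hooks over the hanger's upright tongue most easily with the front of the bin raised; then swing the front down). Then sort the fittings: both turned finials into that bin, the loose ring into the bin that already has a ring in it and the loose bracket into the bin that already has a bracket in it; the ring and bracket already there stay in their bins.

Things in the scene. Friction and masses are not known exactly. Their poses are not given: they have to be found in the camera images.
- bin_empty: loose grey plastic bin, 180 g, on the bench, front to the robot. Origin: underside centre; mm: x front to back -60..60, y +-56, floor 4 thick. Front wall, the grip: 10 thick, 46 high; other walls 3, rear 64 high. Back lip: underside z 60, reaches x 86; its end, x 82-86, turns down to z 48. Heel rib on the back: to x 76, z 4-14. Lip 96 wide. Raise the front 25 deg to hook; let go, it settles level
- hanger: free steel bin hanger, fixed to the low rail behind the work area, in one of three places 135 mm apart (the others carry bins). Upright tongue 90 wide, 5 thick, 60 high, top edge free, 115 above the bench; behind it 30 mm open space. Origin: where the origin of a bin hung on it lies; from there the tongue's front face is x +76, its top edge z +60. x points away from the robot's side, z up
- bin_rings: grey bin of the same shape and axes as bin_empty (inside x -50 to 57, y +-53 mm), fixed: it hangs level on its own hanger on the same rail, underside 55 mm above the bench, front towards the robot. It holds one wooden ring in its rear half. Origin: centre of the underside.
- bin_brackets: grey bin of the same shape and axes as bin_empty (inside x -50 to 57, y +-53 mm), fixed: it hangs level on its own hanger on the same rail, underside 55 mm above the bench, front towards the robot. It holds one steel bracket in its rear half. Origin: centre of the underside.
- finial_a: turned wooden curtain-pole finial, 58 mm high, standing on its flat foot (38 diameter); the barrel, 40 diameter, is 22 to 48 above the foot, over a narrow neck. 60 g. Origin: centre of the foot, z along the axis. Goes into bin_empty.
- finial_b: turned wooden curtain-pole finial, 58 mm high, standing on its flat foot (38 diameter); the barrel, 40 diameter, is 22 to 48 above the foot, over a narrow neck. 60 g. Origin: centre of the foot, z along the axis. Goes into bin_empty.
- ring: loose plain wooden curtain ring lying flat on the bench: 52 mm outer diameter, 36 inner, 10 thick, 25 g. Origin: centre of its underside. Goes into bin_rings.
- bracket: loose steel curtain-pole bracket standing on its wall plate (40 mm along x, 32 along y, 5 thick): a round post (14 diameter) and on top an open U cradle, 41 wide along x, 14 thick along y, 26 to 48 above the underside; pinch the cradle across its 14 mm. 110 g. Origin: centre of the plate's underside. Goes into bin_brackets.
- ring_stock: wooden ring like ring, already in the rear half of bin_rings, loose. Origin: centre of its underside.
- bracket_stock: steel bracket like bracket, already standing in the rear half of bin_brackets, loose. Origin: centre of its plate's underside.

How it is judged:
By the outcome, as a careful person would: the job done as asked, in the order asked, and still so for the second after the job is handed in, with the robot touching nothing.
It also fails if it takes over 141 s, if anything falls off the work surface, if the arm or the gripper's body presses on something with over 40 N, if the wrist force passes 120 N, or if a joint passes its speed limit or range.

## Working session

There is one attempt and no reset: what is moved stays moved. The work goes in short steps, Python scripts to look and compute and a tool call to move; the robot and the scene stay as the last step left them, time stands still between calls to the robot, and variables do not carry over. Pictures are saved under pics/ and viewed, at most 14 in all, crops included, and the job is handed in when it is done.

Besides the shell and the picture viewer there is one more tool, called as name([rows], argument=value, ...), one row to a line, values as JSON. move_arm: Moves the arm, as the interface text tells. Its arguments: {"type":"object","properties":{"increments":{"type":"array"}},"required":["increments"]}

```bash
ls; mkdir -p pics
python3 - <<'E'
from rig import bot
import cv2,numpy as np
s=bot.read_state();print(s)
for n in("scene","side"):
    p,d=bot.capture(n);cv2.imwrite(f"pics/{n}0.png",p[:,:,::-1]);m=bot.camera_model(n)
    print(n,m)
    R=cv2.Rodrigues(np.array(m["rvec"]))[0];t=np.array(m["tvec"]).ravel()
    for l in("bin_empty","hanger","bin_rings","bin_brackets","finial_a","ring","bracket","ring_stock","bracket_stock"):
        try:
            for r in bot.spot_in(l,n): print(l,round(r["conf"],2),np.round(R.T@(np.array(r["at"])-t),3))
        except Exception as e: print(l,e)
print(bot.camera_model("wrist"))
E
```

```text
pics
{'time_s': 0.0, 'joint_positions': array([-1.02262697e+01,  3.02798666e+01,  8.21554899e+01, -3.56855601e-04,
        6.76879577e+01, -1.02257703e+01]), 'qvel': array([-0.03920504,  0.00513308,  0.04167585,  0.0098093 , -0.12006204,
        0.04661279]), 'tau': array([-5.45745443e-04, -4.40045428e+01, -1.76593530e+01,  6.32597599e-02,
        5.83207863e-02, -1.53719384e-04]), 'position': array([6.24280754e-01, 1.68630985e-04, 2.21566941e-01]), 'tcp_rot': array([[ 6.74318832e-06,  9.99997755e-01, -2.11907058e-03],
       [ 9.99999929e-01, -5.94552139e-06,  3.76429089e-04],
       [ 3.76415645e-04, -2.11907297e-03, -9.99997684e-01]]), 'force': array([ 0.48456374, -0.16967986,  0.55449876]), 'moment': array([-0.00011178,  0.07035641,  0.00724072]), 'grasp_force': 0.0, 'opening': 1.0008725363016446}
scene {'intrinsics': array([[443.95284096,   0.        , 321.79300181],
       [  0.        , 443.95284096, 242.9308216 ],
       [  0.        ,   0.        ,   1.        ]]), 'rvec': array([ 1.20121677,  2.35593924, -0.92308053]), 'tvec': array([ 0.32373061, -0.25522623,  1.14061719])}
[... 1085 characters left out ...]
73 [ 0.449 -0.004  0.008]
bracket 0.71 [0.712 0.164 0.075]
bracket 0.35 [0.632 0.027 0.09 ]
ring_stock 0.9 [ 0.641 -0.109  0.068]
bracket_stock 0.82 [0.647 0.025 0.079]
{'intrinsics': array([[361.03563798,   0.        , 321.05171922],
       [  0.        , 361.03563798, 241.8400325 ],
       [  0.        ,   0.        ,   1.        ]]), 'tool_from_camera': array([[-1.14183339e-03, -9.63659895e-01, -2.67129751e-01,
         7.27109138e-02],
       [ 9.99999316e-01, -1.16811749e-03, -6.05122981e-05,
        -1.00711090e-03],
       [-2.53725659e-04, -2.67129637e-01,  9.63660569e-01,
        -1.61368731e-01],
       [ 0.00000000e+00,  0.00000000e+00,  0.00000000e+00,
         1.00000000e+00]])}
```

View pics/scene0.png

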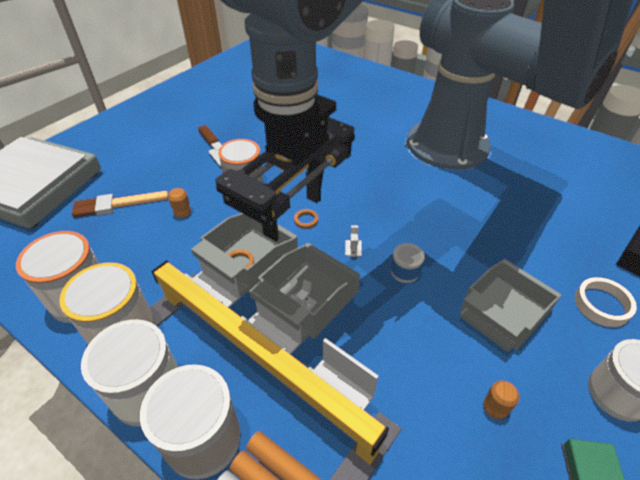

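View pics/side0.png

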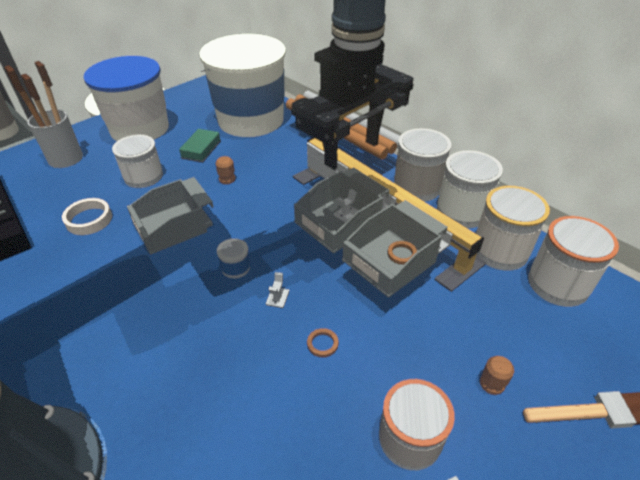

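The scene view shows the empty bin at about (510,305), the free hanger (white tongue) at (345,370), the rings bin at (243,255), the brackets bin at (305,290), the ring at (306,218), the bracket at (353,243), and finials at (179,203) and (501,400). The side view agrees. Next I'll fit poses from depth.

```bash
cat > h.py <<'E'
from rig import bot
import cv2,numpy as np
def cloud(n):
    s=bot.read_state();p,d=bot.capture(n);m=bot.camera_model(n);K=m["intrinsics"]
    v,u=np.mgrid[:480,:640];P=np.dstack([(u-K[0,2])/K[0,0]*d,(v-K[1,2])/K[1,1]*d,d])
    if n=="wrist":
        T=m["tool_from_camera"];P=P@T[:3,:3].T+T[:3,3];W=P@s["tcp_rot"].T+s["position"]
    else:
        R=cv2.Rodrigues(m["rvec"])[0];W=(P-np.ravel(m["tvec"]))@R
    W[d==0]=np.nan
    return p,W
def rect(P): # xy in mm
    r=cv2.minAreaRect((P[:,:2]*1000).astype(np.float32));return [np.round(x,1) for x in r]
def masks(l,n): return [(r["conf"],r["mask"]) for r in bot.trace(l,n)]
E
python3 - <<'E'
from h import *
for n in("scene","side"):
    p,W=cloud(n)
    f=W[...,2];tab=f[(abs(f)<.01)];print(n,"table z",np.round(np.nanmedian(tab),4))
    for l,zl,zh in(("bin_empty",.035,.07),("hanger",.06,.125),("bin_rings",.09,.125),("bin_brackets",.09,.125),("finial_a",.02,.07),("ring",.004,.02),("bracket",.02,.06),("bracket",.002,.012)):
        for c,m in masks(l,n):
            if c<.5: continue
            P=W[m];P=P[(P[:,2]>zl)&(P[:,2]<zh)]
            if len(P)<10: continue
            q=np.percentile(P,[2,50,98],axis=0)
            print(l,round(c,2),len(P),rect(P),"z",np.round(q[:,2]*1e3),"x",np.round(q[:,0]*1e3),"y",np.round(q[:,1]*1e3))
E
```

```text
scene table z -0.0003
bin_empty 0.87 2293 [array([424. , 299.1]), array([112.4, 149.4]), np.float64(79.0)] z [36. 60. 65.] x [351. 474. 502.] y [240. 296. 361.]
hanger 0.8 1366 [array([726. , 157.7]), array([88.8, 38. ]), np.float64(87.5)] z [ 60.  88. 115.] x [708. 712. 744.] y [117. 162. 202.]
bin_rings 0.57 2376 [array([631.4, -97.6]), array([136.8, 146.4]), np.float64(87.1)] z [ 91. 113. 120.] x [565. 673. 705.] y [-164.  -94.  -50.]
bin_brackets 0.92 2920 [array([637.4,  26.4]), array([113.7, 147.1]), np.float64(87.2)] z [ 91. 113. 120.] x [568. 680. 711.] y [-29.  30.  84.]
finial_a 0.81 365 [array([ 578.7, -352.2]), array([37.2, 32.5]), np.float64(2.5)] z [23. 47. 58.] x [563. 584. 596.] y [-366. -346. -336.]
finial_a 0.73 823 [array([594.5, 351.3]), array([39.1, 37.8]), np.float64(17.4)] z [24. 52. 58.] x [580. 603. 613.] y [334. 351. 369.]
ring 0.85 231 [array([ 440.9, -124.1]), array([50.6, 51. ]), np.float64(81.9)] z [ 4.  9. 12.] x [416. 442. 465.] y [-148. -123.  -99.]
bracket 0.73 147 [array([449.7,   1.4]), array([40.9, 13.8]), np.float64(32.8)] z [29. 38. 49.] x [433.
[... 739 characters left out ...]
32.  21.  82.]
finial_a 0.75 783 [array([ 572.9, -357.4]), array([36.5, 38.8]), np.float64(20.2)] z [24. 51. 58.] x [556. 566. 588.] y [-376. -359. -340.]
finial_a 0.68 316 [array([589.9, 347.6]), array([35.8, 36.9]), np.float64(6.6)] z [24. 46. 58.] x [573. 586. 606.] y [331. 340. 362.]
ring 0.83 399 [array([ 438.2, -125.2]), array([51.3, 48.9]), np.float64(42.6)] z [ 4.  9. 12.] x [414. 438. 462.] y [-149. -127. -103.]
bracket 0.97 200 [array([448.8,   0.5]), array([41.4, 14.7]), np.float64(37.1)] z [26. 36. 48.] x [431. 454. 466.] y [-14.   3.  15.]
bracket 0.97 230 [array([4.487e+02, 3.000e-01]), array([40.7, 31.3]), np.float64(30.9)] z [ 3.  5. 10.] x [427. 443. 469.] y [-18.  -4.  11.]
```

move_arm([
  {"xyz": [31,-27,0],"roll": 0,"grip": 100},
  {"xyz": [31,-27,0],"roll": 0,"grip": 100},
  {"xyz": [31,-27,0],"roll": 0,"grip": 100},
  {"xyz": [31,-27,0],"roll": 0,"grip": 100},
  {"xyz": [31,-27,0],"roll": 0,"grip": 100},
])

```text
time_s: 2.32
position: [0.4887, 0.156, 0.2226]
tcp_rot: [[0.001, 1.0, 0.0], [1.0, -0.001, 0.0], [0.0, 0.0, -1.0]]
force: [-0.4, 0.9, -0.4]
opening: 1.004
grasp_force: 0.0
```

move_arm([
  {"xyz": [31,-27,0],"roll": 0,"grip": 100},
  {"xyz": [31,-27,0],"roll": 0,"grip": 100},
  {"xyz": [31,-27,0],"roll": 0,"grip": 100},
  {"xyz": [31,-27,0],"roll": 0,"grip": 100},
  {"xyz": [31,-27,0],"roll": 0,"grip": 100},
])

```text
time_s: 2.73
position: [0.3536, 0.3113, 0.2229]
tcp_rot: [[0.0, 1.0, 0.001], [1.0, -0.0, 0.0], [0.0, 0.001, -1.0]]
force: [-0.5, 0.5, 0.1]
opening: 0.996
grasp_force: 0.0
```

move_arm([
  {"xyz": [0,0,0],"roll": 0.096,"grip": 100},
  {"xyz": [0,0,0],"roll": 0.096,"grip": 100},
  {"xyz": [0,0,0],"roll": 0,"grip": 100},
  {"xyz": [0,0,0],"roll": 0,"grip": 100},
])

```text
time_s: 3.07
position: [0.355, 0.3102, 0.2227]
tcp_rot: [[0.188, 0.982, 0.0], [0.982, -0.188, 0.0], [0.0, 0.0, -1.0]]
force: [-0.7, 0.6, 0.7]
opening: 0.998
grasp_force: 0.0
```

```bash
cat >> h.py <<'E'
def tool(xyz,s=None): # mm shift in tool axes to reach world TCP xyz (mm)
    s=s or bot.read_state();return np.round(s["tcp_rot"].T@(np.array(xyz)-s["position"]*1000),1)
def st():
    s=bot.read_state();R=s["tcp_rot"]
    print("t",round(s["time_s"],2),"p",np.round(s["position"]*1e3,1),"yawy",round(np.degrees(np.arctan2(R[1,1],R[0,1])),2),"tilt",np.round(R[:,2],3),"F",np.round(s["force"],1),"M",np.round(s["moment"],2),"op",round(s["opening"]*87,1),"gf",round(s["grasp_force"],1))
E
python3 - <<'E'
from h import *
st()
p,W=cloud("wrist");cv2.imwrite("pics/w1.png",p[:,:,::-1])
for c,m in masks("bin_empty","wrist"):
    P=W[m];P=P[P[:,2]>.035];print(c,len(P),rect(P),np.round(np.nanpercentile(P,[1,50,99],axis=0)*1e3))
    np.save("b.npy",P)
# tongue plane from fixed cams
for n in("scene","side"):
    p,W=cloud(n)
    for c,m in masks("hanger","%s"%n):
        P=W[m];P=P[(P[:,2]>.07)&(P[:,2]<.111)&(P[:,0]<.725)&(P[:,0]>.69)&(P[:,1]>.1)&(P[:,1]<.22)]
        if len(P)<50: continue
        A=np.c_[P[:,1]-.16,P[:,2]-.09,np.ones(len(P))];k=np.ones(len(P),bool)
        for _ in range(4):
            c_=np.linalg.lstsq(A[k],P[k,0],rcond=None)[0];r=P[:,0]-A@c_;k=abs(r)<2.0*r[k].std()
        print(n,c,k.sum(),"x@y160,z90",c_[2]*1e3,"slope y,z",c_[:2],"std",r[k].std()*1e3,"y",np.percentile(P[:,1],[1,99]))
E
```

```text
t 3.07 p [355.  310.2 222.7] yawy -10.84 tilt [ 0.  0. -1.] F [-0.7  0.6  0.7] M [-0.06  0.01 -0.02] op 86.8 gf 0.0
0.81 7396 [array([422.1, 300.8]), array([112.1, 147. ]), np.float64(78.8)] [[345. 241.  36.]
 [466. 293.  62.]
 [499. 366.  65.]]
scene 0.86 707 x@y160,z90 711.986760988312 slope y,z [ 0.0503593  -0.00132299] std 0.33170937198350037 y [0.11440833 0.20264721]
side 0.97 400 x@y160,z90 707.0559826551416 slope y,z [ 0.05229736 -0.00139768] std 0.7698668893539501 y [0.11239671 0.20066484]
```

move_arm([
  {"xyz": [3,0.5,40],"roll": 0.005,"grip": 100},
  {"xyz": [0,0,40],"roll": 0,"grip": 100},
  {"xyz": [0,0,40],"roll": 0,"grip": 100},
  {"xyz": [0,0,40],"roll": 0,"grip": 100},
  {"xyz": [0,0,30],"roll": 0,"grip": 100},
])

```text
time_s: 3.78
position: [0.3557, 0.3122, 0.0301]
tcp_rot: [[0.196, 0.981, -0.001], [0.981, -0.196, -0.001], [-0.001, -0.001, -1.0]]
force: [0.3, -0.3, -0.4]
opening: 1.002
grasp_force: 0.0
```

move_arm([
  {"xyz": [0,0,10],"roll": 0,"grip": 100},
  {"xyz": [0,0,10],"roll": 0,"grip": 100},
  {"xyz": [0,0,0],"roll": 0,"grip": 100},
  {"xyz": [0,0,0],"roll": 0,"grip": 50},
  {"xyz": [0,0,0],"roll": 0,"grip": 0},
])

```text
time_s: 4.2
position: [0.3572, 0.3135, 0.014]
tcp_rot: [[0.196, 0.981, 0.003], [0.981, -0.196, 0.002], [0.002, 0.003, -1.0]]
force: [-0.4, -0.1, -0.2]
opening: 0.918
grasp_force: 0.0
```

move_arm([
  {"xyz": [0,0,0],"roll": 0,"grip": 0},
  {"xyz": [0,0,0],"roll": 0,"grip": 0},
  {"xyz": [0,0,0],"roll": 0,"grip": 0},
  {"xyz": [0,0,0],"roll": 0,"grip": 0},
  {"xyz": [0,0,0],"roll": 0,"grip": 0},
])

```text
time_s: 4.62
position: [0.3562, 0.313, 0.0129]
tcp_rot: [[0.196, 0.981, 0.001], [0.981, -0.196, 0.0], [0.0, 0.001, -1.0]]
force: [-0.7, 0.4, -0.2]
opening: 0.55
grasp_force: 0.0
```

move_arm([
  {"xyz": [0,0,0],"roll": 0,"grip": 0},
  {"xyz": [0,0,0],"roll": 0,"grip": 0},
  {"xyz": [0,0,0],"roll": 0,"grip": 0},
])

```text
time_s: 4.87
position: [0.356, 0.3129, 0.0125]
tcp_rot: [[0.196, 0.981, -0.0], [0.981, -0.196, -0.0], [-0.0, -0.0, -1.0]]
force: [0.4, 0.3, 0.1]
opening: 0.326
grasp_force: 0.0
```

move_arm([
  {"xyz": [0,0,0],"roll": 0,"grip": 0},
  {"xyz": [0,0,0],"roll": 0,"grip": 0},
  {"xyz": [0,0,0],"roll": 0,"grip": 0},
  {"xyz": [0,0,0],"roll": 0,"grip": 0},
  {"xyz": [0,0,0],"roll": 0,"grip": 0},
])

```text
time_s: 5.28
position: [0.356, 0.3129, 0.0125]
tcp_rot: [[0.196, 0.981, -0.0], [0.981, -0.196, -0.0], [-0.0, -0.0, -1.0]]
force: [0.1, 0.2, -0.9]
opening: 0.111
grasp_force: 30.0
```

move_arm([
  {"xyz": [0,0,0],"roll": 0,"grip": 0},
  {"xyz": [0,0,-5],"roll": 0,"grip": 0},
  {"xyz": [0,0,-15],"roll": 0,"grip": 0},
  {"xyz": [0,0,-30],"roll": 0,"grip": 0},
  {"xyz": [0,0,-35],"roll": 0,"grip": 0},
])

```text
time_s: 5.7
position: [0.3541, 0.3118, 0.0971]
tcp_rot: [[0.196, 0.981, -0.006], [0.981, -0.196, -0.003], [-0.004, -0.005, -1.0]]
force: [0.6, 1.5, -1.9]
opening: 0.11
grasp_force: 30.0
```

move_arm([
  {"xyz": [0,0,-30],"roll": 0,"grip": 0},
  {"xyz": [0,0,-15],"roll": 0,"grip": 0},
  {"xyz": [0,0,0],"roll": -0.07,"grip": 0},
  {"xyz": [0,0,0],"roll": -0.07,"grip": 0},
  {"xyz": [0,0,0],"roll": 0,"grip": 0},
])

```text
time_s: 6.12
position: [0.3555, 0.3127, 0.1432]
tcp_rot: [[0.056, 0.998, -0.0], [0.998, -0.056, 0.0], [0.0, -0.0, -1.0]]
force: [-0.1, -0.3, -2.0]
opening: 0.111
grasp_force: 30.0
```

Run:
```python
from h import *
st()
p,W=cloud("side");cv2.imwrite("pics/s2.png",p[:,:,::-1])
P=W.reshape(-1,3)
for c,m in masks("bin_empty","side")[:2]:
    P=W[m];P=P[~np.isnan(P[:,0])];P=P[(P[:,1]>.2)&(P[:,2]>.05)]
    print(c,len(P),np.round(np.percentile(P,[1,50,99],axis=0)*1e3) if len(P) else 0)
```

```text
t 6.12 p [355.5 312.7 143.2] yawy -3.2 tilt [-0.  0. -1.] F [-0.1 -0.3 -2. ] M [-0.03  0.1  -0.03] op 9.7 gf 30.0
0.76 3964 [[349. 250. 132.]
 [427. 259. 161.]
 [494. 364. 195.]]
```

View pics/s2.png

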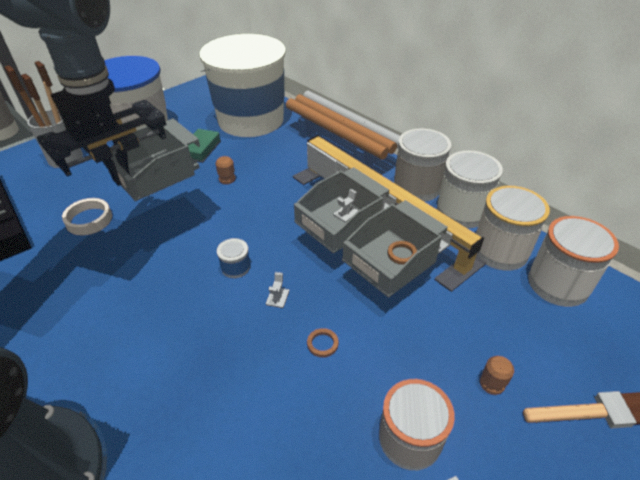

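The side view shows the bin held at about (150,155), lifted and level. The finials, ring and bracket are unchanged. Carrying it to just in front of the hanger.

move_arm([
  {"xyz": [-10,14.5,0],"roll": -0.005,"grip": 0},
  {"xyz": [-18,28,0],"roll": 0,"grip": 0},
  {"xyz": [-18,28,0],"roll": 0,"grip": 0},
  {"xyz": [-18,28,0],"roll": 0,"grip": 0},
  {"xyz": [-18,28,0],"roll": 0,"grip": 0},
])

```text
time_s: 6.63
position: [0.4785, 0.2233, 0.142]
tcp_rot: [[0.053, 0.999, -0.002], [0.999, -0.053, -0.0], [-0.0, -0.002, -1.0]]
force: [0.6, -0.4, -1.6]
opening: 0.114
grasp_force: 30.0
```

move_arm([
  {"xyz": [-18,28,0],"roll": 0,"grip": 0},
  {"xyz": [-18,28,0],"roll": 0,"grip": 0},
  {"xyz": [-12,17,0],"roll": 0,"grip": 0},
  {"xyz": [-6,8,0],"roll": 0,"grip": 0},
  {"xyz": [0,0,0],"roll": 0,"grip": 0},
])

```text
time_s: 7.05
position: [0.5576, 0.1646, 0.1419]
tcp_rot: [[0.056, 0.998, 0.0], [0.998, -0.056, -0.0], [-0.0, 0.0, -1.0]]
force: [0.7, -0.3, -1.7]
opening: 0.118
grasp_force: 30.0
```

move_arm([
  {"xyz": [0,0,20],"roll": 0,"grip": 0},
  {"xyz": [0,0,20],"roll": 0,"grip": 0},
  {"xyz": [0,0,8],"roll": 0,"grip": 0},
  {"xyz": [0,0,0],"roll": 0,"grip": 0},
  {"xyz": [0,0,0],"roll": 0,"grip": 0},
])

```text
time_s: 7.47
position: [0.5547, 0.167, 0.0942]
tcp_rot: [[0.051, 0.999, -0.002], [0.999, -0.051, -0.0], [-0.0, -0.002, -1.0]]
force: [0.8, 0.2, -0.6]
opening: 0.109
grasp_force: 30.0
```

Run:
```python
from h import *
st()
out=[]
for n in("scene","side"):
    p,W=cloud(n)
    for c,m in masks("bin_empty",n)[:2]:
        P=W[m];P=P[~np.isnan(P[:,0])];P=P[(P[:,1]>.08)&(P[:,2]>.1)]
        if len(P)>50: print(n,c,len(P),rect(P),np.round(np.percentile(P,[1,50,99],axis=0)*1e3))
    q=p[200:440,220:460] if n=="scene" else p[60:300,220:460]
    out.append(cv2.resize(q,(400,400)))
cv2.imwrite("pics/a3.png",np.hstack(out)[:,:,::-1])
```

```text
t 7.47 p [554.7 167.   94.2] yawy -2.93 tilt [-0.002 -0.    -1.   ] F [ 0.8  0.2 -0.6] M [ 0.01  0.09 -0.04] op 9.5 gf 30.0
scene 0.84 3135 [array([624. , 163.5]), array([112.9, 147.2]), np.float64(87.1)] [[557. 108. 101.]
 [673. 181. 143.]
 [698. 222. 147.]]
side 0.84 1919 [array([628.2, 149.2]), array([136.7, 160.1]), np.float64(88.6)] [[549. 104. 101.]
 [633. 113. 126.]
 [696. 215. 166.]]
```

View pics/a3.png

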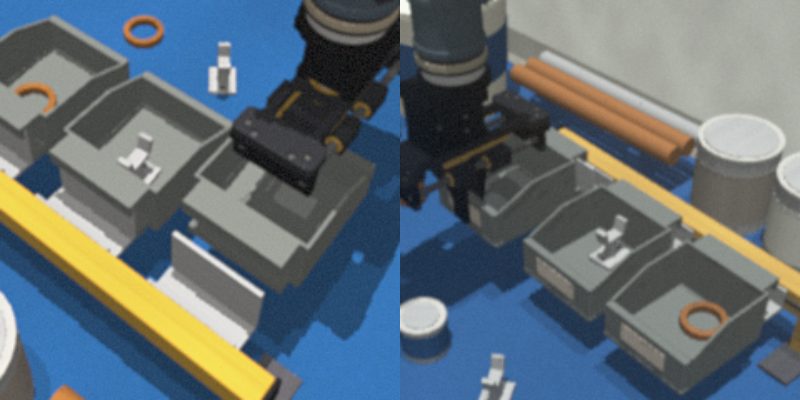

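The left crop (scene) shows the bin parallel to and just in front of the white tongue at (215,280), with its lip above the tongue's top. The right crop (side) agrees. I'll push forward until the rib touches.

move_arm([
  {"xyz": [0,5,0],"roll": 0,"grip": 0},
  {"xyz": [0,5,0],"roll": 0,"grip": 0},
  {"xyz": [0,4,0],"roll": 0,"grip": 0},
  {"xyz": [0,0,0],"roll": 0,"grip": 0},
])

```text
time_s: 8.0
position: [0.5721, 0.1653, 0.095]
tcp_rot: [[0.052, 0.999, 0.003], [0.999, -0.052, 0.0], [0.0, 0.003, -1.0]]
force: [0.8, -0.7, -2.4]
opening: 0.113
grasp_force: 30.0
```

move_arm([
  {"xyz": [0,1.5,0],"roll": 0,"grip": 0},
  {"xyz": [0,1.5,0],"roll": 0,"grip": 0},
  {"xyz": [0,0,0],"roll": 0,"grip": 0},
])

```text
time_s: 8.25
position: [0.5734, 0.1653, 0.0945]
tcp_rot: [[0.052, 0.999, 0.0], [0.999, -0.052, 0.0], [0.0, 0.0, -1.0]]
force: [0.3, -0.3, -2.1]
opening: 0.112
grasp_force: 30.0
```

move_arm([
  {"xyz": [0,1,0],"roll": 0,"grip": 0},
  {"xyz": [0,1,0],"roll": 0,"grip": 0},
  {"xyz": [0,0,0],"roll": 0,"grip": 0},
])

```text
time_s: 8.5
position: [0.5753, 0.1652, 0.0945]
tcp_rot: [[0.052, 0.999, 0.0], [0.999, -0.052, 0.0], [0.0, 0.0, -1.0]]
force: [0.4, 0.1, -2.5]
opening: 0.113
grasp_force: 30.0
```

move_arm([
  {"xyz": [0,1,0],"roll": 0,"grip": 0},
  {"xyz": [0,1,0],"roll": 0,"grip": 0},
  {"xyz": [0,0,0],"roll": 0,"grip": 0},
])

```text
time_s: 8.75
position: [0.5757, 0.1652, 0.0943]
tcp_rot: [[0.052, 0.999, -0.003], [0.999, -0.052, -0.0], [-0.0, -0.003, -1.0]]
force: [-3.0, 0.5, -1.8]
opening: 0.116
grasp_force: 30.0
```

move_arm([
  {"xyz": [0,0.5,0],"roll": 0,"grip": 0},
  {"xyz": [0,0.5,0],"roll": 0,"grip": 0},
  {"xyz": [0,0,0],"roll": 0,"grip": 0},
])

```text
time_s: 9.0
position: [0.5757, 0.1652, 0.0941]
tcp_rot: [[0.052, 0.999, -0.005], [0.999, -0.052, -0.0], [-0.0, -0.005, -1.0]]
force: [-6.1, -0.3, 0.3]
opening: 0.11
grasp_force: 30.0
```

move_arm([
  {"xyz": [0,0.5,0],"roll": 0,"grip": 0},
  {"xyz": [0,0.5,0],"roll": 0,"grip": 0},
  {"xyz": [0,0,0],"roll": 0,"grip": 0},
])

```text
time_s: 9.25
position: [0.5757, 0.1652, 0.094]
tcp_rot: [[0.052, 0.999, -0.007], [0.999, -0.052, -0.0], [-0.001, -0.007, -1.0]]
force: [-7.5, -0.1, 0.8]
opening: 0.115
grasp_force: 30.0
```

move_arm([
  {"xyz": [0,0.5,0],"roll": 0,"grip": 0},
  {"xyz": [0,0,3],"roll": 0,"grip": 0},
  {"xyz": [0,0,3],"roll": 0,"grip": 0},
  {"xyz": [0,0,0],"roll": 0,"grip": 0},
])

```text
time_s: 9.58
position: [0.5758, 0.1652, 0.0874]
tcp_rot: [[0.052, 0.999, -0.008], [0.999, -0.052, -0.0], [-0.001, -0.008, -1.0]]
force: [-7.0, 1.5, -0.8]
opening: 0.112
grasp_force: 30.0
```

move_arm([
  {"xyz": [0,0,2],"roll": 0,"grip": 0},
  {"xyz": [0,0,2],"roll": 0,"grip": 0},
  {"xyz": [0,0,0],"roll": 0,"grip": 0},
])

```text
time_s: 9.83
position: [0.5758, 0.1652, 0.0836]
tcp_rot: [[0.052, 0.999, -0.008], [0.999, -0.052, -0.0], [-0.001, -0.008, -1.0]]
force: [-7.8, 1.7, -0.6]
opening: 0.112
grasp_force: 30.0
```

Run:
```python
from h import *
st()
p,W=cloud("scene")
for c,m in masks("bin_empty","scene")[:1]:
    P=W[m];P=P[~np.isnan(P[:,0])];P=P[(P[:,1]>.08)&(P[:,2]>.1)]
    print(rect(P))
    Q=P[(P[:,0]>.66)];A=np.c_[Q[:,0]-.69,Q[:,1]-.16,np.ones(len(Q))]
    Q2=Q[Q[:,2]>np.percentile(Q[:,2],50)-.004];A=np.c_[Q2[:,0]-.69,Q2[:,1]-.16,np.ones(len(Q2))]
    print("lip plane dz/dx,dz/dy,z",np.linalg.lstsq(A,Q2[:,2],rcond=None)[0])
q=p[280:430,270:420];cv2.imwrite("pics/a4.png",cv2.resize(q,(600,600),interpolation=cv2.INTER_CUBIC)[:,:,::-1])
```

```text
t 9.83 p [575.8 165.2  83.6] yawy -2.96 tilt [-0.008 -0.    -1.   ] F [-7.8  1.7 -0.6] M [ 0.15  1.2  -0.03] op 9.7 gf 30.0
[array([644.8, 161.8]), array([112.5, 147.1]), np.float64(87.1)]
lip plane dz/dx,dz/dy,z [-0.01303849 -0.00098435  0.13365936]
```

View pics/a4.png

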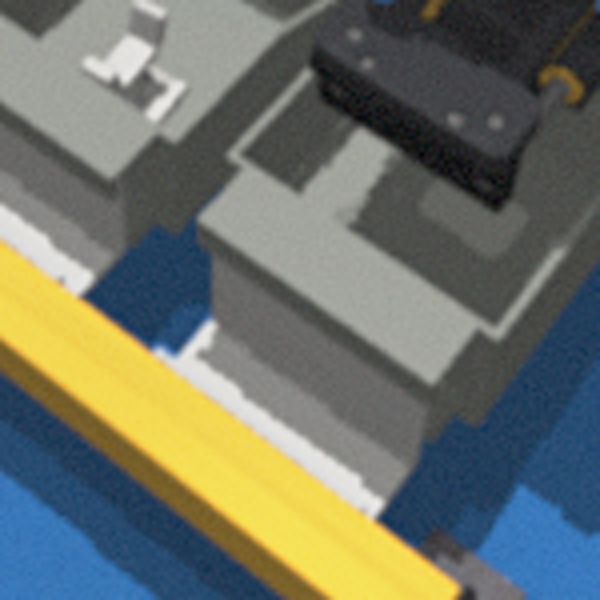

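The crop shows the lip (320,270) over the tongue and parallel to it, with a visible gap behind. Lowering on.

move_arm([
  {"xyz": [0,0,2],"roll": 0,"grip": 0},
  {"xyz": [0,0,2],"roll": 0,"grip": 0},
  {"xyz": [0,0,2],"roll": 0,"grip": 0},
  {"xyz": [0,0,0],"roll": 0,"grip": 0},
])

```text
time_s: 10.27
position: [0.5757, 0.1652, 0.0775]
tcp_rot: [[0.052, 0.999, -0.008], [0.999, -0.052, -0.0], [-0.001, -0.008, -1.0]]
force: [-7.3, 0.8, 1.0]
opening: 0.114
grasp_force: 30.0
```

move_arm([
  {"xyz": [0,0,2],"roll": 0,"grip": 0},
  {"xyz": [0,0,2],"roll": 0,"grip": 0},
  {"xyz": [0,0,0],"roll": 0,"grip": 0},
])

```text
time_s: 10.52
position: [0.5759, 0.1651, 0.0734]
tcp_rot: [[0.052, 0.999, -0.008], [0.999, -0.052, -0.0], [-0.001, -0.008, -1.0]]
force: [-4.6, 1.0, -3.8]
opening: 0.115
grasp_force: 30.1
```

move_arm([
  {"xyz": [0,-1,2],"roll": 0,"grip": 0},
  {"xyz": [0,-1,2],"roll": 0,"grip": 0},
  {"xyz": [0,0,1],"roll": 0,"grip": 0},
  {"xyz": [0,0,0],"roll": 0,"grip": 0},
])

```text
time_s: 10.85
position: [0.5758, 0.1652, 0.0691]
tcp_rot: [[0.052, 0.999, -0.004], [0.999, -0.052, -0.0], [-0.0, -0.004, -1.0]]
force: [-5.8, 0.5, -1.0]
opening: 0.112
grasp_force: 30.0
```

move_arm([
  {"xyz": [0,0,1],"roll": 0,"grip": 0},
  {"xyz": [0,0,0.5],"roll": 0,"grip": 0},
  {"xyz": [0,0,0],"roll": 0,"grip": 0},
])

```text
time_s: 11.1
position: [0.5758, 0.1652, 0.0678]
tcp_rot: [[0.052, 0.999, -0.004], [0.999, -0.052, -0.0], [-0.0, -0.004, -1.0]]
force: [-6.2, 0.6, 1.7]
opening: 0.114
grasp_force: 30.0
```

```bash
cat >> h.py <<'E'
def lip():
    p,W=cloud("scene")
    for c,m in masks("bin_empty","scene")[:1]:
        P=W[m];P=P[~np.isnan(P[:,0])];P=P[(P[:,1]>.08)&(P[:,2]>.09)]
        Q=P[(P[:,0]>.66)];Q2=Q[Q[:,2]>np.percentile(Q[:,2],50)-.004];A=np.c_[Q2[:,0]-.69,Q2[:,1]-.16,np.ones(len(Q2))]
        print("conf",c,rect(P),"lip dz/dx,dz/dy,z",np.linalg.lstsq(A,Q2[:,2],rcond=None)[0])
    for c,m in masks("bin_brackets","scene")[:1]:
        P=W[m];P=P[~np.isnan(P[:,0])];P=P[(P[:,0]>.66)&(P[:,2]>.11)];print("ref lip z",np.median(P[:,2]))
    return p,W
E
python3 -c "
from h import *
st();lip()"
```

```text
t 11.1 p [575.8 165.2  67.8] yawy -2.97 tilt [-0.004 -0.    -1.   ] F [-6.2  0.6  1.7] M [ 0.09  0.92 -0.  ] op 9.9 gf 30.0
conf 0.6 [array([644.9, 162. ]), array([112. , 146.9]), np.float64(87.2)] lip dz/dx,dz/dy,z [-0.03095604  0.0020056   0.11882914]
ref lip z 0.11833982596405884
```

move_arm([
  {"xyz": [0,-1,0.5],"roll": 0,"grip": 0},
  {"xyz": [0,0,0],"roll": 0,"grip": 0},
  {"xyz": [0,0,0],"roll": 0,"grip": 15},
  {"xyz": [0,0,0],"roll": 0,"grip": 30},
  {"xyz": [0,0,0],"roll": 0,"grip": 40},
])

```text
time_s: 11.67
position: [0.579, 0.1651, 0.0682]
tcp_rot: [[0.052, 0.999, 0.005], [0.999, -0.052, 0.0], [0.0, 0.005, -1.0]]
force: [0.5, -0.1, 0.3]
opening: 0.225
grasp_force: 0.0
```

move_arm([
  {"xyz": [0,0,0],"roll": 0,"grip": 60},
  {"xyz": [0,0,0],"roll": 0,"grip": 60},
  {"xyz": [0,0,0],"roll": 0,"grip": 60},
  {"xyz": [0,0,0],"roll": 0,"grip": 60},
  {"xyz": [0,0,0],"roll": 0,"grip": 60},
])

```text
time_s: 12.08
position: [0.577, 0.1651, 0.0677]
tcp_rot: [[0.052, 0.999, 0.001], [0.999, -0.052, 0.0], [0.0, 0.001, -1.0]]
force: [-0.5, -0.1, 0.2]
opening: 0.563
grasp_force: 0.0
```

Run:
```python
from h import *
st()
p,W=lip()
p2,_=cloud("side")
cv2.imwrite("pics/a5.png",np.hstack([cv2.resize(p[200:430,220:450],(400,400)),cv2.resize(p2[60:290,220:450],(400,400))])[:,:,::-1])
```

```text
t 12.08 p [577.  165.1  67.7] yawy -2.98 tilt [ 0.001  0.    -1.   ] F [-0.5 -0.1  0.2] M [ 0.04  0.02 -0.  ] op 49.0 gf 0.0
conf 0.61 [array([643.8, 161.7]), array([112.9, 146.9]), np.float64(87.0)] lip dz/dx,dz/dy,z [-0.07560495  0.00458687  0.11925759]
ref lip z 0.11825539187588077
```

View pics/a5.png

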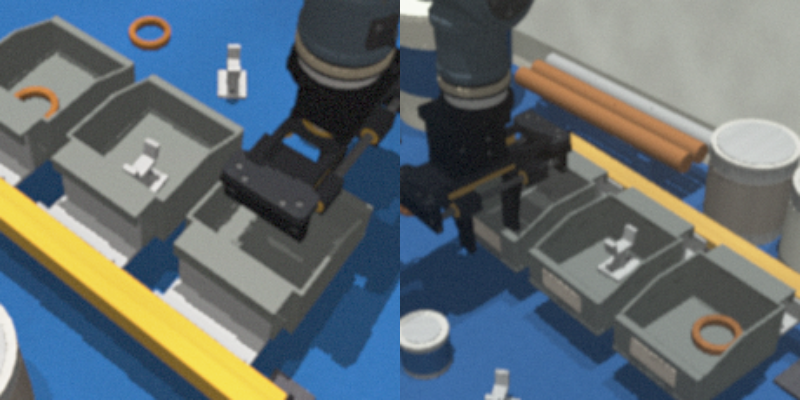

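The bin hangs in line and level with its neighbours (left crop (270,270), right crop (530,200)). Now finial_b.

move_arm([
  {"xyz": [0,0,-15],"roll": 0,"grip": 60},
  {"xyz": [0,0,-25],"roll": 0,"grip": 60},
  {"xyz": [0,0,-40],"roll": 0,"grip": 80},
  {"xyz": [0,0,-40],"roll": 0,"grip": 100},
  {"xyz": [20,1,0],"roll": 0,"grip": 100},
])

```text
time_s: 12.7
position: [0.5838, 0.1835, 0.1957]
tcp_rot: [[0.055, 0.998, 0.015], [0.999, -0.055, 0.0], [0.001, 0.015, -1.0]]
force: [2.2, 0.5, 0.2]
opening: 0.75
grasp_force: 0.0
```

move_arm([
  {"xyz": [35,1,0],"roll": 0,"grip": 100},
  {"xyz": [40,1,0],"roll": 0,"grip": 100},
  {"xyz": [40,1,0],"roll": 0,"grip": 100},
  {"xyz": [35,1,0],"roll": 0,"grip": 100},
  {"xyz": [15,1,0],"roll": 0,"grip": 100},
])

```text
time_s: 13.12
position: [0.5918, 0.3544, 0.1876]
tcp_rot: [[0.049, 0.999, 0.001], [0.999, -0.049, 0.003], [0.003, 0.001, -1.0]]
force: [-0.2, 0.4, -0.5]
opening: 0.99
grasp_force: 0.0
```

move_arm([
  {"xyz": [0,0,0],"roll": 0,"grip": 100},
  {"xyz": [0,0,0],"roll": 0,"grip": 100},
])

```text
time_s: 13.28
position: [0.5916, 0.3502, 0.1871]
tcp_rot: [[0.05, 0.999, -0.001], [0.999, -0.05, -0.001], [-0.001, -0.001, -1.0]]
force: [-0.3, 0.0, -1.0]
opening: 1.001
grasp_force: 0.0
```

```bash
cat >> h.py <<'E'
def fin(n="wrist"):
    p,W=cloud(n)
    for c,m in masks("finial_a",n)[:2]:
        P=W[m];P=P[(P[:,2]>.03)&(P[:,2]<.065)]
        if len(P)<20: continue
        r=cv2.minEnclosingCircle((P[P[:,2]>.035][:,:2]*1000).astype(np.float32));print("finial",round(c,2),len(P),np.round(r[0],1),round(r[1],1),"top",np.round(np.percentile(P[:,2],98),4))
    return p,W
E
python3 - <<'E'
from h import *
st();lip();fin()
p,W=cloud("side");P=W.reshape(-1,3)
for cx,cy in((.592,.35),(.576,-.355)):
    k=(abs(P[:,0]-cx)<.1)&(abs(P[:,1]-cy)<.05)&(P[:,2]>.065);print(k.sum(),np.round(np.median(P[k],axis=0),3) if k.any() else "")
E
```

```text
t 13.28 p [591.6 350.2 187.1] yawy -2.86 tilt [-0.001 -0.001 -1.   ] F [-0.3  0.  -1. ] M [-0.04  0.04  0.04] op 87.1 gf 0.0
conf 0.66 [array([643.9, 161.5]), array([112.9, 146.8]), np.float64(87.1)] lip dz/dx,dz/dy,z [ 0.01136144 -0.00152479  0.11806989]
ref lip z 0.11836115303775116
finial 0.89 1708 [592.3 353.6] 20.0 top 0.0569
5877 [0.569 0.326 0.3  ]
0
```

move_arm([
  {"xyz": [2.5,0.5,30],"roll": 0,"grip": 75},
  {"xyz": [0,0,40],"roll": 0,"grip": 70},
  {"xyz": [0,0,40],"roll": 0,"grip": 70},
  {"xyz": [0,0,35],"roll": 0,"grip": 65},
  {"xyz": [0,0,20],"roll": 0,"grip": 65},
])

```text
time_s: 14.0
position: [0.5904, 0.35, 0.0183]
tcp_rot: [[0.053, 0.999, -0.006], [0.999, -0.053, -0.003], [-0.003, -0.006, -1.0]]
force: [-0.8, -0.4, -0.8]
opening: 0.713
grasp_force: 0.0
```

move_arm([
  {"xyz": [0,0,5],"roll": 0,"grip": 60},
  {"xyz": [0,0,0],"roll": 0,"grip": 0},
  {"xyz": [0,0,0],"roll": 0,"grip": 0},
  {"xyz": [0,0,0],"roll": 0,"grip": 0},
  {"xyz": [0,0,0],"roll": 0,"grip": 0},
])

```text
time_s: 14.42
position: [0.5945, 0.3526, 0.02]
tcp_rot: [[0.052, 0.999, 0.004], [0.999, -0.052, 0.002], [0.002, 0.004, -1.0]]
force: [-0.1, -0.0, -0.6]
opening: 0.446
grasp_force: 30.0
```

move_arm([
  {"xyz": [0,0,0],"roll": 0,"grip": 0},
  {"xyz": [0,0,0],"roll": 0,"grip": 0},
])

```text
time_s: 14.58
position: [0.5944, 0.3526, 0.0198]
tcp_rot: [[0.052, 0.999, 0.004], [0.999, -0.052, 0.001], [0.002, 0.004, -1.0]]
force: [-0.4, -0.5, 5.8]
opening: 0.447
grasp_force: 30.0
```

move_arm([
  {"xyz": [0,0,-10],"roll": 0,"grip": 0},
  {"xyz": [0,0,-30],"roll": 0,"grip": 0},
  {"xyz": [0,0,-40],"roll": 0,"grip": 0},
  {"xyz": [0,0,-40],"roll": 0,"grip": 0},
  {"xyz": [0,0,-20],"roll": 0,"grip": 0},
])

```text
time_s: 15.0
position: [0.5949, 0.3531, 0.1635]
tcp_rot: [[0.052, 0.999, 0.007], [0.999, -0.052, 0.003], [0.003, 0.007, -1.0]]
force: [0.9, 0.3, -0.1]
opening: 0.448
grasp_force: 30.0
```

move_arm([
  {"xyz": [-20,6,0],"roll": 0,"grip": 0},
  {"xyz": [-35,11,0],"roll": 0,"grip": 0},
  {"xyz": [-37,11,0],"roll": 0,"grip": 0},
  {"xyz": [-35,11,0],"roll": 0,"grip": 0},
  {"xyz": [-25,7,0],"roll": 0,"grip": 0},
])

```text
time_s: 15.42
position: [0.6313, 0.195, 0.1583]
tcp_rot: [[0.053, 0.999, 0.0], [0.999, -0.053, -0.001], [-0.001, 0.001, -1.0]]
force: [0.0, -0.1, -1.1]
opening: 0.446
grasp_force: 30.0
```

move_arm([
  {"xyz": [-10,4,0],"roll": 0,"grip": 0},
  {"xyz": [0,0,0],"roll": 0,"grip": 0},
  {"xyz": [0,0,0],"roll": 0,"grip": 0},
])

```text
time_s: 15.67
position: [0.6342, 0.1881, 0.1578]
tcp_rot: [[0.053, 0.999, -0.0], [0.999, -0.053, 0.001], [0.001, -0.0, -1.0]]
force: [0.1, -0.4, -0.3]
opening: 0.446
grasp_force: 30.0
```

Run:
```python
from h import *
st();print(tool([635,188,83]));p,W=cloud("side")
p2,_=lip();cv2.imwrite("pics/a6.png",np.hstack([cv2.resize(p2[150:430,180:460],(400,400)),cv2.resize(p[40:320,200:480],(400,400))])[:,:,::-1])
```

```text
t 15.67 p [634.2 188.1 157.8] yawy -3.04 tilt [-0.     0.001 -1.   ] F [ 0.1 -0.4 -0.3] M [-0.03 -0.03  0.07] op 38.8 gf 30.0
[-0.1  0.9 74.8]
ref lip z 0.11830724637752509
```

View pics/a6.png

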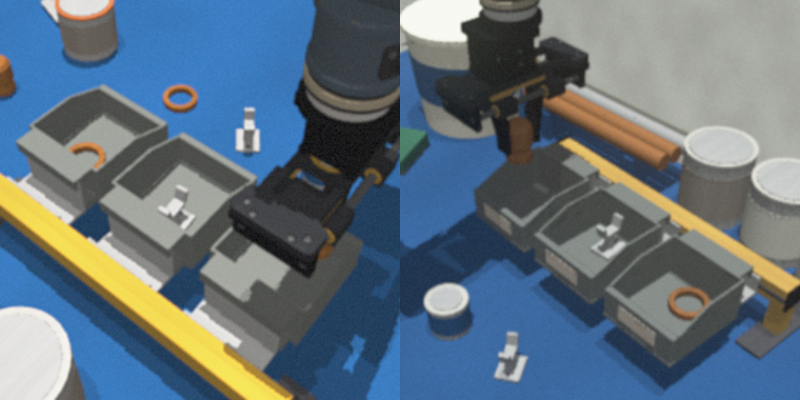

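The finial is gripped upright above the far side of the hung bin (right crop (520,140)). Lowering and releasing.

move_arm([
  {"xyz": [0,1,20],"roll": 0,"grip": 0},
  {"xyz": [0,0,30],"roll": 0,"grip": 0},
  {"xyz": [0,0,20],"roll": 0,"grip": 0},
  {"xyz": [0,0,5],"roll": 0,"grip": 0},
  {"xyz": [0,0,0],"roll": 0,"grip": 0},
])

```text
time_s: 16.28
position: [0.6335, 0.1887, 0.0805]
tcp_rot: [[0.05, 0.999, -0.005], [0.999, -0.05, -0.0], [-0.001, -0.005, -1.0]]
force: [1.2, 0.9, 0.2]
opening: 0.448
grasp_force: 30.0
```

move_arm([
  {"xyz": [0,0,0.5],"roll": 0,"grip": 0},
  {"xyz": [0,0,0],"roll": 0,"grip": 50},
  {"xyz": [0,0,0],"roll": 0,"grip": 62},
  {"xyz": [0,0,0],"roll": 0,"grip": 62},
  {"xyz": [0,0,0],"roll": 0,"grip": 62},
])

```text
time_s: 16.7
position: [0.6361, 0.1877, 0.0833]
tcp_rot: [[0.052, 0.999, 0.002], [0.999, -0.052, 0.0], [0.0, 0.002, -1.0]]
force: [0.1, -0.1, -0.6]
opening: 0.595
grasp_force: 0.0
```

move_arm([
  {"xyz": [0,0,0],"roll": 0,"grip": 62},
  {"xyz": [0,0,-20],"roll": 0,"grip": 62},
  {"xyz": [0,0,-40],"roll": 0,"grip": 62},
  {"xyz": [0,0,-40],"roll": 0,"grip": 62},
  {"xyz": [0,0,-20],"roll": 0,"grip": 62},
])

```text
time_s: 17.12
position: [0.6377, 0.1879, 0.2072]
tcp_rot: [[0.052, 0.999, 0.007], [0.999, -0.052, 0.001], [0.001, 0.007, -1.0]]
force: [0.2, -0.5, -0.1]
opening: 0.62
grasp_force: 0.0
```

Run:
```python
from h import *
st();p,W=lip()
print(W.shape)
for n in("scene","side","wrist"):
  p,W=cloud(n)
  for c,m in masks("finial_a",n): 
    P=W[m];P=P[~np.isnan(P[:,0])];print(n,round(c,2),np.round(np.percentile(P,[2,50,98],axis=0),3).tolist())
```

```text
t 17.12 p [637.7 187.9 207.2] yawy -2.99 tilt [ 0.007  0.001 -1.   ] F [ 0.2 -0.5 -0.1] M [-0.05 -0.04 -0.04] op 54.0 gf 0.0
conf 0.64 [array([647.6, 161.8]), array([117.4, 152.4]), np.float64(89.5)] lip dz/dx,dz/dy,z [0.14490944 0.0263208  0.1174282 ]
ref lip z 0.11836036844563994
(480, 640, 3)
scene 0.72 [[0.563, -0.366, 0.004], [0.583, -0.345, 0.04], [0.596, -0.337, 0.057]]
scene 0.61 [[0.624, 0.172, 0.061], [0.647, 0.191, 0.107], [0.656, 0.207, 0.115]]
side 0.98 [[0.616, 0.167, 0.058], [0.628, 0.177, 0.096], [0.649, 0.2, 0.115]]
side 0.68 [[0.556, -0.376, 0.001], [0.565, -0.359, 0.048], [0.589, -0.34, 0.058]]
wrist 0.67 [[0.617, 0.172, 0.064], [0.635, 0.194, 0.111], [0.652, 0.209, 0.115]]
wrist 0.55 [[0.708, 0.12, 0.056], [0.74, 0.177, 0.065], [0.745, 0.204, 0.117]]
```

move_arm([
  {"xyz": [-25,-2,0],"roll": 0,"grip": 80},
  {"xyz": [-41,-2.5,0],"roll": 0,"grip": 80},
  {"xyz": [-41,-2.5,0],"roll": 0,"grip": 80},
  {"xyz": [-41,-2.5,0],"roll": 0,"grip": 80},
  {"xyz": [-41,-2.5,0],"roll": 0,"grip": 80},
])

```text
time_s: 17.98
position: [0.6127, -0.0018, 0.2009]
tcp_rot: [[0.051, 0.999, -0.002], [0.999, -0.051, 0.0], [0.0, -0.002, -1.0]]
force: [0.6, -0.4, -0.8]
opening: 0.792
grasp_force: 0.0
```

move_arm([
  {"xyz": [-41,-2.5,0],"roll": 0,"grip": 80},
  {"xyz": [-41,-2.5,0],"roll": 0,"grip": 80},
  {"xyz": [-41,-2.5,0],"roll": 0,"grip": 80},
  {"xyz": [-41,-2.5,0],"roll": 0,"grip": 80},
  {"xyz": [-41,-2.5,0],"roll": 0,"grip": 80},
])

```text
time_s: 18.4
position: [0.5894, -0.2063, 0.201]
tcp_rot: [[0.052, 0.999, -0.002], [0.999, -0.052, 0.001], [0.001, -0.002, -1.0]]
force: [0.7, -0.3, -0.1]
opening: 0.796
grasp_force: 0.0
```

move_arm([
  {"xyz": [-41,-2.5,0],"roll": 0,"grip": 80},
  {"xyz": [-41,-2.5,0],"roll": 0,"grip": 80},
  {"xyz": [-41,-2.5,0],"roll": 0,"grip": 80},
  {"xyz": [-28,-1,0],"roll": 0,"grip": 80},
  {"xyz": [0,0,10],"roll": 0,"grip": 80},
])

```text
time_s: 18.82
position: [0.5741, -0.3631, 0.1928]
tcp_rot: [[0.058, 0.998, 0.004], [0.998, -0.058, -0.007], [-0.006, 0.004, -1.0]]
force: [1.0, -0.6, 0.3]
opening: 0.798
grasp_force: 0.0
```

move_arm([
  {"xyz": [0,0,10],"roll": 0,"grip": 80},
  {"xyz": [0,0,0],"roll": 0,"grip": 80},
])

```text
time_s: 18.98
position: [0.5721, -0.3528, 0.1781]
tcp_rot: [[0.052, 0.999, -0.006], [0.999, -0.052, 0.006], [0.005, -0.006, -1.0]]
force: [1.0, 1.6, -0.1]
opening: 0.796
grasp_force: 0.0
```

Run:
```python
from h import *
st();fin();print(tool([576,-355,18]))
```

```text
t 18.98 p [ 572.1 -352.8  178.1] yawy -3.0 tilt [-0.006  0.006 -1.   ] F [ 1.   1.6 -0.1] M [-0.01  0.03 -0.02] op 69.2 gf 0.0
finial 0.79 1816 [ 575.  -355.3] 19.9 top 0.0571
[ -2.8   3.1 162.4]
```

move_arm([
  {"xyz": [0,1.5,30],"roll": 0,"grip": 75},
  {"xyz": [0,0,40],"roll": 0,"grip": 70},
  {"xyz": [0,0,40],"roll": 0,"grip": 65},
  {"xyz": [0,0,30],"roll": 0,"grip": 65},
  {"xyz": [0,0,15],"roll": 0,"grip": 65},
])

```text
time_s: 19.5
position: [0.5739, -0.3511, 0.0229]
tcp_rot: [[0.049, 0.999, -0.005], [0.999, -0.049, 0.005], [0.005, -0.006, -1.0]]
force: [-0.7, 0.1, -0.3]
opening: 0.659
grasp_force: 0.0
```

move_arm([
  {"xyz": [0,0,5],"roll": 0,"grip": 60},
  {"xyz": [0,0,0],"roll": 0,"grip": 0},
  {"xyz": [0,0,0],"roll": 0,"grip": 0},
  {"xyz": [0,0,0],"roll": 0,"grip": 0},
  {"xyz": [0,0,0],"roll": 0,"grip": 0},
])

```text
time_s: 19.92
position: [0.5768, -0.3556, 0.0242]
tcp_rot: [[0.052, 0.999, 0.003], [0.999, -0.052, -0.002], [-0.002, 0.003, -1.0]]
force: [-0.4, -0.6, -1.0]
opening: 0.449
grasp_force: 30.0
```

move_arm([
  {"xyz": [0,0,0],"roll": 0,"grip": 0},
  {"xyz": [0,0,0],"roll": 0,"grip": 0},
])

```text
time_s: 20.08
position: [0.5768, -0.3557, 0.0241]
tcp_rot: [[0.052, 0.999, 0.003], [0.999, -0.052, -0.002], [-0.002, 0.003, -1.0]]
force: [0.1, 1.6, 5.3]
opening: 0.448
grasp_force: 30.0
```

move_arm([
  {"xyz": [0,0,-10],"roll": 0,"grip": 0},
  {"xyz": [0,0,-35],"roll": 0,"grip": 0},
  {"xyz": [0,0,-40],"roll": 0,"grip": 0},
  {"xyz": [0,0,-40],"roll": 0,"grip": 0},
  {"xyz": [0,0,-25],"roll": 0,"grip": 0},
])

```text
time_s: 20.5
position: [0.5766, -0.3561, 0.177]
tcp_rot: [[0.052, 0.999, 0.004], [0.999, -0.052, -0.004], [-0.004, 0.004, -1.0]]
force: [0.3, -1.4, -0.5]
opening: 0.446
grasp_force: 30.0
```

move_arm([
  {"xyz": [20,1,0],"roll": 0,"grip": 0},
  {"xyz": [40,2.5,0],"roll": 0,"grip": 0},
  {"xyz": [40,2.5,0],"roll": 0,"grip": 0},
  {"xyz": [40,2.5,0],"roll": 0,"grip": 0},
  {"xyz": [40,2.5,0],"roll": 0,"grip": 0},
])

```text
time_s: 20.92
position: [0.5946, -0.1734, 0.1715]
tcp_rot: [[0.053, 0.999, -0.002], [0.999, -0.053, 0.001], [0.001, -0.002, -1.0]]
force: [1.2, -0.6, -0.9]
opening: 0.447
grasp_force: 30.0
```

move_arm([
  {"xyz": [40,2.5,0],"roll": 0,"grip": 0},
  {"xyz": [40,2.5,0],"roll": 0,"grip": 0},
  {"xyz": [40,2.5,0],"roll": 0,"grip": 0},
  {"xyz": [40,2.5,0],"roll": 0,"grip": 0},
  {"xyz": [40,2.5,0],"roll": 0,"grip": 0},
])

```text
time_s: 21.33
position: [0.6173, 0.0258, 0.1714]
tcp_rot: [[0.052, 0.999, -0.002], [0.999, -0.052, 0.0], [0.0, -0.002, -1.0]]
force: [0.1, -1.0, -0.2]
opening: 0.447
grasp_force: 30.0
```

move_arm([
  {"xyz": [40,2.5,0],"roll": 0,"grip": 0},
  {"xyz": [40,2.5,0],"roll": 0,"grip": 0},
  {"xyz": [22,1.5,0],"roll": 0,"grip": 0},
  {"xyz": [12,0.5,0],"roll": 0,"grip": 0},
  {"xyz": [0,0,0],"roll": 0,"grip": 0},
])

```text
time_s: 21.75
position: [0.6305, 0.1396, 0.1714]
tcp_rot: [[0.048, 0.999, -0.002], [0.999, -0.048, 0.0], [0.0, -0.002, -1.0]]
force: [0.3, 0.0, -0.8]
opening: 0.443
grasp_force: 30.0
```

move_arm([
  {"xyz": [0,0,0],"roll": 0,"grip": 0},
  {"xyz": [0,0,0],"roll": 0,"grip": 0},
])

```text
time_s: 21.92
position: [0.6313, 0.1351, 0.1717]
tcp_rot: [[0.053, 0.999, -0.001], [0.999, -0.053, -0.001], [-0.001, -0.001, -1.0]]
force: [0.9, -0.4, -0.9]
opening: 0.45
grasp_force: 30.0
```

Run:
```python
from h import *
st();print(tool([634,136,86]));p,W=cloud("side")
for c,m in masks("finial_a","side"): 
    P=W[m];P=P[~np.isnan(P[:,0])];print(round(c,2),np.round(np.percentile(P,[2,50,98],axis=0),3).tolist())
```

```text
t 21.92 p [631.3 135.1 171.7] yawy -3.05 tilt [-0.001 -0.001 -1.   ] F [ 0.9 -0.4 -0.9] M [-0.   -0.04 -0.01] op 39.1 gf 30.0
[ 1.1  2.8 85.7]
0.77 [[0.616, 0.167, 0.059], [0.628, 0.177, 0.096], [0.649, 0.201, 0.114]]
0.72 [[0.612, 0.113, 0.11], [0.625, 0.121, 0.183], [0.661, 0.177, 0.205]]
```

move_arm([
  {"xyz": [0,2,20],"roll": 0,"grip": 0},
  {"xyz": [0,0,35],"roll": 0,"grip": 0},
  {"xyz": [0,0,22],"roll": 0,"grip": 0},
  {"xyz": [0,0,8],"roll": 0,"grip": 0},
  {"xyz": [0,0,0],"roll": 0,"grip": 0},
])

```text
time_s: 22.43
position: [0.632, 0.1351, 0.0846]
tcp_rot: [[0.054, 0.999, -0.005], [0.999, -0.054, -0.0], [-0.001, -0.005, -1.0]]
force: [-0.0, -1.9, -0.2]
opening: 0.444
grasp_force: 30.0
```

move_arm([
  {"xyz": [0,0,0.5],"roll": 0,"grip": 0},
  {"xyz": [0,0,0],"roll": 0,"grip": 50},
  {"xyz": [0,0,0],"roll": 0,"grip": 62},
  {"xyz": [0,0,0],"roll": 0,"grip": 62},
  {"xyz": [0,0,0],"roll": 0,"grip": 62},
])

```text
time_s: 22.85
position: [0.6345, 0.1367, 0.0879]
tcp_rot: [[0.052, 0.999, 0.002], [0.999, -0.052, 0.0], [0.0, 0.002, -1.0]]
force: [0.3, -0.2, 0.5]
opening: 0.595
grasp_force: 0.0
```

move_arm([
  {"xyz": [0,0,0],"roll": 0,"grip": 62},
  {"xyz": [0,0,-20],"roll": 0,"grip": 62},
  {"xyz": [0,0,-40],"roll": 0,"grip": 62},
  {"xyz": [0,0,-40],"roll": 0,"grip": 62},
  {"xyz": [0,0,-20],"roll": 0,"grip": 62},
])

```text
time_s: 23.27
position: [0.636, 0.1369, 0.2117]
tcp_rot: [[0.052, 0.999, 0.008], [0.999, -0.052, 0.0], [0.001, 0.008, -1.0]]
force: [1.4, 0.2, 0.5]
opening: 0.62
grasp_force: 0.0
```

Run:
```python
from h import *
st()
for n in("scene","side"):
  p,W=cloud(n)
  for c,m in masks("finial_a",n): 
    P=W[m];P=P[~np.isnan(P[:,0])];print(n,round(c,2),np.round(np.percentile(P,[2,50,98],axis=0),3).tolist())
print(tool([440,-124.5,200]))
```

```text
t 23.27 p [636.  136.9 211.7] yawy -2.96 tilt [ 0.008  0.    -1.   ] F [1.4 0.2 0.5] M [-0.02 -0.01 -0.04] op 54.0 gf 0.0
scene 0.84 [[0.622, 0.119, 0.059], [0.645, 0.139, 0.106], [0.655, 0.154, 0.115]]
scene 0.72 [[0.623, 0.171, 0.059], [0.647, 0.191, 0.106], [0.656, 0.207, 0.115]]
side 0.91 [[0.616, 0.166, 0.059], [0.626, 0.177, 0.098], [0.647, 0.2, 0.115]]
side 0.82 [[0.61, 0.109, 0.081], [0.623, 0.131, 0.111], [0.645, 0.152, 0.115]]
[-270.9 -179.9    7. ]
```

Both finials stand in the hung bin (tops at z 0.115, feet on the 0.059 floor). Now the ring.

move_arm([
  {"xyz": [-15,-10,0],"roll": 0,"grip": 80},
  {"xyz": [-32,-21,0],"roll": 0,"grip": 80},
  {"xyz": [-32,-21.5,0],"roll": 0,"grip": 80},
  {"xyz": [-32,-21.5,0],"roll": 0,"grip": 80},
  {"xyz": [-32,-21.5,0],"roll": 0,"grip": 80},
])

```text
time_s: 23.88
position: [0.5281, -0.0018, 0.2044]
tcp_rot: [[0.051, 0.999, -0.005], [0.999, -0.051, 0.001], [0.001, -0.005, -1.0]]
force: [0.7, -0.9, -0.2]
opening: 0.788
grasp_force: 0.0
```

move_arm([
  {"xyz": [-32,-21.5,0],"roll": 0,"grip": 80},
  {"xyz": [-32,-21.5,0],"roll": 0,"grip": 80},
  {"xyz": [-32,-21.5,0],"roll": 0,"grip": 80},
  {"xyz": [-32,-20,0],"roll": 0,"grip": 80},
  {"xyz": [0,0,0],"roll": 0.12,"grip": 80},
])

```text
time_s: 24.3
position: [0.4351, -0.1281, 0.2048]
tcp_rot: [[0.177, 0.984, -0.007], [0.984, -0.177, 0.001], [-0.0, -0.007, -1.0]]
force: [0.8, 0.3, -0.2]
opening: 0.801
grasp_force: 0.0
```

move_arm([
  {"xyz": [0,0,0],"roll": 0.121,"grip": 80},
  {"xyz": [0,0,0],"roll": 0.121,"grip": 80},
  {"xyz": [0,0,0],"roll": 0.121,"grip": 80},
  {"xyz": [0,0,0],"roll": 0.121,"grip": 80},
  {"xyz": [0,0,0],"roll": 0.121,"grip": 80},
])

```text
time_s: 24.72
position: [0.4384, -0.124, 0.2048]
tcp_rot: [[0.706, 0.709, -0.004], [0.709, -0.706, 0.002], [-0.001, -0.004, -1.0]]
force: [0.5, 0.6, -0.4]
opening: 0.802
grasp_force: 0.0
```

move_arm([
  {"xyz": [0,0,0],"roll": 0.121,"grip": 80},
  {"xyz": [0,0,0],"roll": 0.121,"grip": 80},
  {"xyz": [0,0,0],"roll": 0.121,"grip": 80},
  {"xyz": [0,0,0],"roll": 0.121,"grip": 80},
  {"xyz": [0,0,0],"roll": 0.121,"grip": 80},
])

```text
time_s: 25.13
position: [0.4385, -0.1238, 0.2048]
tcp_rot: [[0.983, 0.182, -0.004], [0.182, -0.983, 0.002], [-0.003, -0.003, -1.0]]
force: [0.1, -0.2, 0.8]
opening: 0.801
grasp_force: 0.0
```

move_arm([
  {"xyz": [0,0,0],"roll": 0.121,"grip": 80},
  {"xyz": [0,0,0],"roll": 0.121,"grip": 80},
  {"xyz": [0,0,0],"roll": 0,"grip": 80},
  {"xyz": [0,0,0],"roll": 0,"grip": 80},
])

```text
time_s: 25.47
position: [0.4389, -0.124, 0.2053]
tcp_rot: [[0.999, -0.05, -0.003], [-0.05, -0.999, 0.002], [-0.003, -0.002, -1.0]]
force: [-0.0, -0.2, -0.0]
opening: 0.802
grasp_force: 0.0
```

Run:
```python
from h import *
st();print(bot.read_state()["joint_positions"])
p,W=cloud("wrist")
for c,m in masks("ring","wrist")[:2]:
    P=W[m];P=P[(P[:,2]>.003)&(P[:,2]<.02)]
    if len(P)>20:
        r=cv2.minEnclosingCircle((P[:,:2]*1000).astype(np.float32));print(round(c,2),np.round(r[0],1),round(r[1],1),np.percentile(P[:,2],95));print(tool([*r[0],3]))
for n in("scene","side"):
  p,W=cloud(n)
  for l,b in(("bracket_stock",.02),("ring_stock",-.1)):
   for c,m in masks(l,n):
    P=W[m];P=P[~np.isnan(P[:,0])];print(n,l,round(c,2),rect(P),np.round(np.percentile(P,[2,50,98],axis=0),3).tolist())
```

```text
t 25.47 p [ 438.9 -124.   205.3] yawy -92.87 tilt [-0.003  0.002 -1.   ] F [-0.  -0.2 -0. ] M [0.11 0.1  0.04] op 69.7 gf 0.0
[-2.98707918e+01  1.88621028e+01  1.06524360e+02  6.75332815e-04
  5.48052438e+01  6.29961935e+01]
0.74 [ 438.4 -123.5] 25.9 0.010162988003676578
[ -0.5  -0.5 202.8]
scene bracket_stock 0.8 [array([633.3,  27.2]), array([77.3, 29.8]), np.float64(27.2)] [[0.622, 0.02, 0.058], [0.644, 0.035, 0.09], [0.671, 0.045, 0.107]]
scene bracket_stock 0.73 [array([611.4, 145.6]), array([219.6, 153.9]), np.float64(1.9)] [[0.574, 0.107, 0.055], [0.647, 0.163, 0.097], [0.717, 0.22, 0.12]]
scene ring_stock 0.54 [array([ 632.8, -114.6]), array([47.4, 25.4]), np.float64(88.7)] [[0.621, -0.136, 0.061], [0.63, -0.119, 0.068], [0.644, -0.092, 0.07]]
side bracket_stock 0.63 [array([543.2, -65.9]), array([331.6,  34.7]), np.float64(42.6)] [[0.633, 0.015, 0.061], [0.645, 0.025, 0.064], [0.661, 0.044, 0.094]]
side ring_stock 0.79 [array([ 642.4, -114. ]), array([53.2, 42.9]), np.float64(6.3)] [[0.618, -0.135, 0.059], [0.64, -0.113, 0.068], [0.666, -0.094, 0.07]]
```

move_arm([
  {"xyz": [0,0,40],"roll": 0,"grip": 80},
  {"xyz": [0,0,41],"roll": 0,"grip": 80},
  {"xyz": [0,0,41],"roll": 0,"grip": 80},
  {"xyz": [0,0,40],"roll": 0,"grip": 80},
  {"xyz": [0,0,25],"roll": 0,"grip": 80},
])

```text
time_s: 26.28
position: [0.4388, -0.1242, 0.0168]
tcp_rot: [[0.999, -0.053, -0.003], [-0.053, -0.999, 0.001], [-0.003, -0.001, -1.0]]
force: [0.1, 0.1, 1.2]
opening: 0.795
grasp_force: 0.0
```

move_arm([
  {"xyz": [0,0,10],"roll": 0,"grip": 75},
  {"xyz": [0,0,5],"roll": 0,"grip": 75},
  {"xyz": [0,0,0],"roll": 0,"grip": 75},
  {"xyz": [0,0,0],"roll": 0,"grip": 75},
])

```text
time_s: 26.62
position: [0.4407, -0.1251, 0.0055]
tcp_rot: [[0.999, -0.053, 0.002], [-0.053, -0.999, -0.001], [0.002, 0.001, -1.0]]
force: [1.2, -0.1, 0.6]
opening: 0.75
grasp_force: 0.0
```

move_arm([
  {"xyz": [0,0,0],"roll": 0,"grip": 0},
  {"xyz": [0,0,0],"roll": 0,"grip": 0},
  {"xyz": [0,0,0],"roll": 0,"grip": 0},
  {"xyz": [0,0,0],"roll": 0,"grip": 0},
  {"xyz": [0,0,0],"roll": 0,"grip": 0},
])

```text
time_s: 27.03
position: [0.4406, -0.125, 0.0057]
tcp_rot: [[0.999, -0.053, 0.002], [-0.053, -0.999, -0.001], [0.002, 0.001, -1.0]]
force: [0.8, 1.0, 7.0]
opening: 0.577
grasp_force: 30.0
```

move_arm([
  {"xyz": [0,0,0],"roll": 0,"grip": 68},
  {"xyz": [0,0,0],"roll": 0,"grip": 68},
  {"xyz": [0,0,3],"roll": 0,"grip": 68},
  {"xyz": [0,0,0],"roll": 0,"grip": 68},
  {"xyz": [0,0,0],"roll": 0,"grip": 0},
])

```text
time_s: 27.45
position: [0.4396, -0.1245, 0.0013]
tcp_rot: [[0.999, -0.053, -0.001], [-0.053, -0.999, 0.0], [-0.001, -0.0, -1.0]]
force: [-0.1, 0.0, 0.5]
opening: 0.653
grasp_force: 0.0
```

move_arm([
  {"xyz": [0,0,0],"roll": 0,"grip": 0},
  {"xyz": [0,0,0],"roll": 0,"grip": 0},
  {"xyz": [0,0,0],"roll": 0,"grip": 0},
  {"xyz": [0,0,-5],"roll": 0,"grip": 0},
  {"xyz": [0,0,-20],"roll": 0,"grip": 0},
])

```text
time_s: 27.87
position: [0.4385, -0.1239, 0.0252]
tcp_rot: [[0.999, -0.053, -0.004], [-0.053, -0.999, 0.003], [-0.005, -0.002, -1.0]]
force: [-0.4, -0.0, 0.5]
opening: 0.584
grasp_force: 30.0
```

move_arm([
  {"xyz": [0,0,-40],"roll": 0,"grip": 0},
  {"xyz": [0,0,-40],"roll": 0,"grip": 0},
  {"xyz": [0,0,-40],"roll": 0,"grip": 0},
  {"xyz": [0,0,-20],"roll": 0,"grip": 0},
  {"xyz": [0,0,0],"roll": 0,"grip": 0},
])

```text
time_s: 28.28
position: [0.4426, -0.126, 0.1714]
tcp_rot: [[0.999, -0.053, 0.01], [-0.053, -0.999, -0.005], [0.01, 0.005, -1.0]]
force: [1.3, 0.0, 0.0]
opening: 0.583
grasp_force: 30.0
```

Run:
```python
from h import *
st();print(tool([594,-107,160]))
for n in("scene","side"):
  p,W=cloud(n)
  for c,m in masks("bin_rings",n)[:1]:
    P=W[m];P=P[(P[:,2]>.09)&(P[:,2]<.125)&(P[:,1]<-.03)&(P[:,0]>.54)];print(n,rect(P),np.round(np.percentile(P,[1,99],axis=0)*1e3))
  for c,m in masks("ring",n)[:2]:
    P=W[m];P=P[~np.isnan(P[:,0])];print(n,round(c,2),np.round(np.percentile(P,[2,50,98],axis=0),3).tolist())
```

```text
t 28.28 p [ 442.6 -126.   171.4] yawy -93.03 tilt [ 0.01  -0.005 -1.   ] F [1.3 0.  0. ] M [0.01 0.07 0.04] op 50.7 gf 30.0
[150.  -27.1  12.7]
scene 0.5 [[0.286, -0.287, -0.001], [0.453, -0.135, 0.178], [0.468, -0.106, 0.181]]
scene 0.15 [[0.57, -0.028, 0.057], [0.647, 0.027, 0.081], [0.725, 0.084, 0.12]]
side [array([630.8, -98.3]), array([135.3, 149.1]), np.float64(86.8)] [[ 555. -167.   91.]
 [ 702.  -54.  121.]]
side 0.7 [[0.413, -0.148, -0.001], [0.423, -0.123, 0.174], [0.528, -0.007, 0.176]]
```

move_arm([
  {"xyz": [20,-4,0],"roll": 0,"grip": 0},
  {"xyz": [38,-6,0],"roll": 0,"grip": 0},
  {"xyz": [40,-6,0],"roll": 0,"grip": 0},
  {"xyz": [35,-6,0],"roll": 0,"grip": 0},
  {"xyz": [20,-4,0],"roll": 0,"grip": 0},
])

```text
time_s: 29.0
position: [0.5976, -0.1066, 0.1648]
tcp_rot: [[0.999, -0.053, 0.001], [-0.053, -0.999, 0.0], [0.001, -0.0, -1.0]]
force: [0.2, -0.4, 0.3]
opening: 0.582
grasp_force: 30.0
```

move_arm([
  {"xyz": [0,0,0],"roll": 0,"grip": 0},
  {"xyz": [0,0,0],"roll": 0,"grip": 0},
  {"xyz": [0,0,0],"roll": 0,"grip": 0},
])

```text
time_s: 29.25
position: [0.5919, -0.1063, 0.1647]
tcp_rot: [[0.999, -0.053, -0.005], [-0.053, -0.999, 0.002], [-0.005, -0.001, -1.0]]
force: [-0.1, 0.0, 0.3]
opening: 0.582
grasp_force: 30.0
```

Run:
```python
from h import *
st();print(tool([594.5,-107,74]))
p,W=cloud("side");p2,_=cloud("scene")
cv2.imwrite("pics/a7.png",np.hstack([cv2.resize(p2[120:360,120:360],(400,400)),cv2.resize(p[80:320,260:500],(400,400))])[:,:,::-1])
```

```text
t 29.25 p [ 591.9 -106.3  164.7] yawy -93.04 tilt [-0.005  0.002 -1.   ] F [-0.1  0.   0.3] M [ 0.03  0.11 -0.01] op 50.6 gf 30.0
[ 3.1  0.7 90.7]
```

View pics/a7.png

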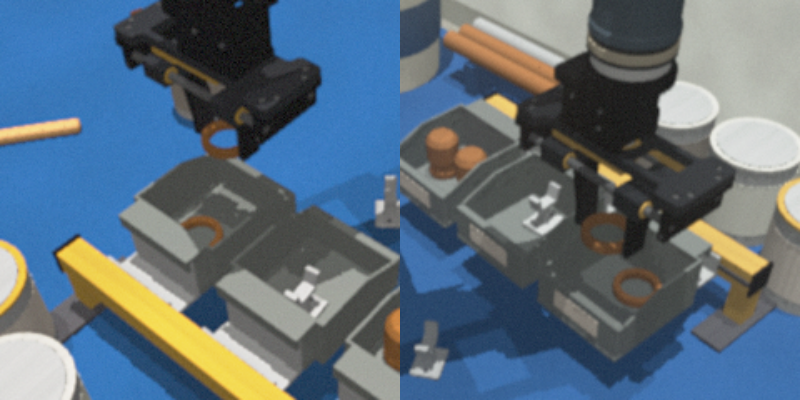

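The ring is gripped at (605,232) in the right crop, over the rings bin's front half and slightly pivoted. Both finials stand in the hung bin at (455,155). Lowering.

move_arm([
  {"xyz": [1,1,25],"roll": 0,"grip": 0},
  {"xyz": [0,0,35],"roll": 0,"grip": 0},
  {"xyz": [0,0,20],"roll": 0,"grip": 0},
  {"xyz": [0,0,8],"roll": 0,"grip": 0},
  {"xyz": [0,0,0],"roll": 0,"grip": 0},
])

```text
time_s: 29.77
position: [0.5936, -0.1079, 0.0771]
tcp_rot: [[0.999, -0.054, -0.003], [-0.054, -0.999, 0.001], [-0.003, -0.001, -1.0]]
force: [-0.0, -1.2, -0.5]
opening: 0.578
grasp_force: 30.0
```

move_arm([
  {"xyz": [0,0,0],"roll": 0,"grip": 0},
  {"xyz": [0,0,0],"roll": 0,"grip": 65},
  {"xyz": [0,0,0],"roll": 0,"grip": 70},
  {"xyz": [0,0,0],"roll": 0,"grip": 70},
  {"xyz": [0,0,0],"roll": 0,"grip": 70},
])

```text
time_s: 30.18
position: [0.5953, -0.1079, 0.0795]
tcp_rot: [[0.999, -0.053, 0.001], [-0.053, -0.999, -0.001], [0.001, 0.0, -1.0]]
force: [0.3, 0.2, -0.5]
opening: 0.693
grasp_force: 0.0
```

move_arm([
  {"xyz": [0,0,-15],"roll": 0,"grip": 70},
  {"xyz": [0,0,-35],"roll": 0,"grip": 70},
  {"xyz": [0,0,-40],"roll": 0,"grip": 70},
  {"xyz": [0,0,-30],"roll": 0,"grip": 70},
  {"xyz": [0,0,0],"roll": 0,"grip": 70},
])

```text
time_s: 30.6
position: [0.5994, -0.1093, 0.2062]
tcp_rot: [[0.999, -0.053, 0.014], [-0.053, -0.999, -0.005], [0.014, 0.005, -1.0]]
force: [1.2, -0.1, 0.3]
opening: 0.697
grasp_force: 0.0
```

Run:
```python
from h import *
st()
p,W=cloud("side")
for c,m in masks("ring","side")[:3]:
    P=W[m];P=P[~np.isnan(P[:,0])];print(round(c,2),np.round(np.percentile(P,[2,50,98],axis=0),3).tolist())
p2,_=cloud("wrist")
cv2.imwrite("pics/a8.png",np.hstack([cv2.resize(p2,(400,300)),cv2.resize(p[80:320,240:560],(400,300))])[:,:,::-1])
print(tool([449.3,0.9,170]))
```

```text
t 30.6 p [ 599.4 -109.3  206.2] yawy -93.03 tilt [ 0.014 -0.005 -1.   ] F [ 1.2 -0.1  0.3] M [0.04 0.1  0.04] op 60.6 gf 0.0
0.63 [[0.588, -0.135, 0.058], [0.607, -0.107, 0.074], [0.626, -0.086, 0.079]]
[-150.8 -100.7   28.8]
```

View pics/a8.png

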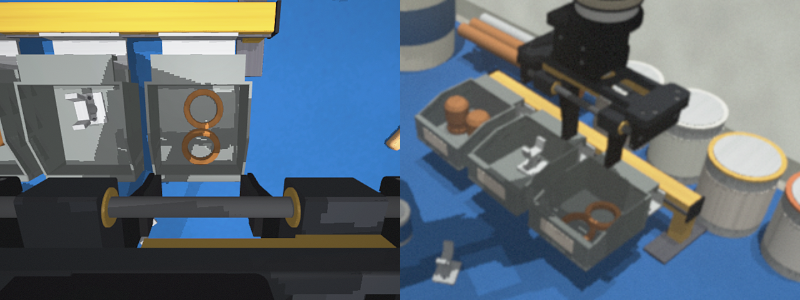

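The wrist view (left) shows two rings in the rings bin, at (203,108) and (202,145), the new one slightly overlapping the stock one. Now the bracket.

move_arm([
  {"xyz": [-18,-12,0],"roll": 0,"grip": 60},
  {"xyz": [-34,-22.5,0],"roll": 0,"grip": 60},
  {"xyz": [-34,-22.5,0],"roll": 0,"grip": 60},
  {"xyz": [-34,-22.5,0],"roll": 0,"grip": 60},
  {"xyz": [-32,-21.5,0],"roll": 0,"grip": 60},
])

```text
time_s: 31.17
position: [0.4448, 0.0025, 0.1967]
tcp_rot: [[0.999, -0.054, -0.005], [-0.054, -0.999, 0.001], [-0.005, -0.001, -1.0]]
force: [-0.5, 0.8, -0.2]
opening: 0.604
grasp_force: 0.0
```

move_arm([
  {"xyz": [0,0,0],"roll": -0.105,"grip": 60},
  {"xyz": [0,0,0],"roll": -0.105,"grip": 60},
  {"xyz": [0,0,0],"roll": -0.105,"grip": 60},
  {"xyz": [0,0,0],"roll": -0.105,"grip": 60},
  {"xyz": [0,0,0],"roll": -0.105,"grip": 60},
])

```text
time_s: 31.58
position: [0.447, 0.0016, 0.197]
tcp_rot: [[0.888, 0.459, -0.004], [0.459, -0.888, 0.001], [-0.003, -0.003, -1.0]]
force: [0.9, -0.2, -0.1]
opening: 0.602
grasp_force: 0.0
```

move_arm([
  {"xyz": [0,0,0],"roll": -0.103,"grip": 60},
  {"xyz": [0,0,0],"roll": 0,"grip": 60},
  {"xyz": [0,0,0],"roll": 0,"grip": 60},
])

```text
time_s: 31.83
position: [0.4475, 0.0013, 0.1974]
tcp_rot: [[0.841, 0.541, -0.003], [0.541, -0.841, 0.001], [-0.002, -0.002, -1.0]]
force: [-0.3, -0.1, 0.2]
opening: 0.602
grasp_force: 0.0
```

Run:
```python
from h import *
st()
p,W=cloud("wrist")
for c,m in masks("bracket","wrist")[:2]:
  for a,b in((.003,.008),(.02,.055)):
    P=W[m];P=P[(P[:,2]>a)&(P[:,2]<b)&(P[:,0]<.55)]
    if len(P)>20:
        r=rect(P);print(round(c,2),a,len(P),r,tool([*r[0],18]))
```

```text
t 31.83 p [447.5   1.3 197.4] yawy -57.22 tilt [-0.003  0.001 -1.   ] F [-0.3 -0.1  0.2] M [-0.01  0.06 -0.02] op 52.4 gf 0.0
0.85 0.003 696 [array([448.3,   2.7]), array([39.9, 31.7]), np.float64(33.5)] [  1.3  -0.8 179.8]
0.85 0.02 668 [array([448.2,   2.8]), array([39.8, 13.7]), np.float64(34.5)] [  1.3  -0.9 179.8]
```

move_arm([
  {"xyz": [1,-1,35],"roll": -0.015,"grip": 55},
  {"xyz": [0,0,40],"roll": 0,"grip": 55},
  {"xyz": [0,0,40],"roll": 0,"grip": 50},
  {"xyz": [0,0,40],"roll": 0,"grip": 45},
  {"xyz": [0,0,18],"roll": 0,"grip": 45},
])

```text
time_s: 32.35
position: [0.4467, 0.0028, 0.0218]
tcp_rot: [[0.832, 0.555, -0.006], [0.555, -0.832, 0.001], [-0.004, -0.004, -1.0]]
force: [-0.7, 0.1, 0.1]
opening: 0.47
grasp_force: 0.0
```

move_arm([
  {"xyz": [0,0,6],"roll": 0,"grip": 40},
  {"xyz": [0,0,0],"roll": 0,"grip": 40},
  {"xyz": [0,0,0],"roll": 0,"grip": 0},
  {"xyz": [0,0,0],"roll": 0,"grip": 0},
  {"xyz": [0,0,0],"roll": 0,"grip": 0},
])

```text
time_s: 32.77
position: [0.45, 0.0022, 0.021]
tcp_rot: [[0.831, 0.556, 0.003], [0.556, -0.831, -0.001], [0.002, 0.003, -1.0]]
force: [0.8, -0.2, -0.6]
opening: 0.256
grasp_force: 0.0
```

move_arm([
  {"xyz": [0,0,0],"roll": 0,"grip": 0},
  {"xyz": [0,0,0],"roll": 0,"grip": 0},
  {"xyz": [0,0,0],"roll": 0,"grip": 0},
])

```text
time_s: 33.02
position: [0.4495, 0.0024, 0.0207]
tcp_rot: [[0.831, 0.556, 0.002], [0.556, -0.831, -0.0], [0.002, 0.002, -1.0]]
force: [-0.9, 1.0, 8.1]
opening: 0.157
grasp_force: 30.0
```

Run:
```python
from h import *
st()
p,W=cloud("scene")
for n in("scene","side"):
  p,W=cloud(n)
  P=W.reshape(-1,3);P=P[(P[:,0]>.575)&(P[:,0]<.68)&(P[:,1]>-.02)&(P[:,1]<.074)&(P[:,2]>.0625)]
  Q=P[(P[:,2]>.0625)&(P[:,2]<.068)&(P[:,0]>.6)&(P[:,0]<.67)&(P[:,1]>-.01)&(P[:,1]<.06)];print(n,len(Q),rect(Q),np.percentile(Q,[2,98],axis=0))
  Q=P[(P[:,2]>.08)&(P[:,2]<.108)&(P[:,0]>.6)&(P[:,0]<.67)&(P[:,1]>-.01)&(P[:,1]<.06)];print(n,"cradle",len(Q),rect(Q))
```

```text
t 33.02 p [449.5   2.4  20.7] yawy -56.21 tilt [ 0.002 -0.    -1.   ] F [-0.9  1.   8.1] M [0.15 0.13 0.01] op 13.7 gf 30.0
scene 81 [array([643.8,  36.9]), array([22.4, 17.6]), np.float64(4.3)] [[0.63301337 0.02817073 0.06264301]
 [0.65332446 0.04532126 0.06595719]]
scene cradle 228 [array([651.2,  30. ]), array([37.5, 14.6]), np.float64(3.3)]
side 153 [array([649.5,  29. ]), array([39.6, 32.1]), np.float64(3.2)] [[0.63108103 0.01293781 0.06257264]
 [0.6686534  0.04380329 0.06714663]]
side cradle 183 [array([650.4,  29.2]), array([38.9, 15.5]), np.float64(1.9)]
```

move_arm([
  {"xyz": [0,0,-10],"roll": 0,"grip": 0},
  {"xyz": [0,0,-30],"roll": 0,"grip": 0},
  {"xyz": [0,0,-40],"roll": 0,"grip": 0},
  {"xyz": [0,0,-40],"roll": 0,"grip": 0},
  {"xyz": [0,0,-30],"roll": 0,"grip": 0},
])

```text
time_s: 33.58
position: [0.4491, 0.0024, 0.1724]
tcp_rot: [[0.831, 0.556, 0.002], [0.556, -0.831, -0.001], [0.002, 0.002, -1.0]]
force: [0.9, -0.2, -1.8]
opening: 0.154
grasp_force: 30.0
```

move_arm([
  {"xyz": [0,0,0],"roll": 0.107,"grip": 0},
  {"xyz": [0,0,0],"roll": 0.107,"grip": 0},
  {"xyz": [0,0,0],"roll": 0.107,"grip": 0},
  {"xyz": [0,0,0],"roll": 0.107,"grip": 0},
  {"xyz": [0,0,0],"roll": 0.107,"grip": 0},
])

```text
time_s: 34.0
position: [0.4484, 0.0026, 0.1699]
tcp_rot: [[0.999, 0.05, 0.0], [0.05, -0.999, -0.0], [0.0, 0.0, -1.0]]
force: [-0.1, -0.2, -1.6]
opening: 0.156
grasp_force: 30.0
```

move_arm([
  {"xyz": [0,0,0],"roll": 0.107,"grip": 0},
  {"xyz": [15,-3,0],"roll": 0,"grip": 0},
  {"xyz": [35,-8,0],"roll": 0,"grip": 0},
  {"xyz": [38,-8,0],"roll": 0,"grip": 0},
  {"xyz": [35,-8,0],"roll": 0,"grip": 0},
])

```text
time_s: 34.42
position: [0.5744, 0.0232, 0.1699]
tcp_rot: [[0.999, -0.053, 0.001], [-0.053, -0.999, -0.0], [0.001, 0.0, -1.0]]
force: [0.4, -0.9, -0.8]
opening: 0.155
grasp_force: 30.0
```

move_arm([
  {"xyz": [17,-4,0],"roll": 0,"grip": 0},
  {"xyz": [10,-2.5,0],"roll": 0,"grip": 0},
  {"xyz": [0,0,0],"roll": 0,"grip": 0},
  {"xyz": [0,0,0],"roll": 0,"grip": 0},
  {"xyz": [0,0,0],"roll": 0,"grip": 0},
])

```text
time_s: 34.83
position: [0.5987, 0.0281, 0.1692]
tcp_rot: [[0.999, -0.052, -0.002], [-0.052, -0.999, 0.0], [-0.002, -0.0, -1.0]]
force: [-0.7, 0.6, -1.4]
opening: 0.156
grasp_force: 30.0
```

Run:
```python
from h import *
st();print(tool([601,28,82]))
for n in("side","scene"):
  p,W=cloud(n)
  for c,m in masks("bracket",n)[:3]:
    P=W[m];P=P[(P[:,2]>.11)]
    if len(P)>20: print(n,round(c,2),rect(P),np.round(np.percentile(P,[2,50,98],axis=0),3).tolist())
  if n=="side": cv2.imwrite("pics/a9.png",cv2.resize(p[60:300,220:540],(640,480))[:,:,::-1])
```

```text
t 34.83 p [598.7  28.1 169.2] yawy -92.99 tilt [-0.002  0.    -1.   ] F [-0.7  0.6 -1.4] M [0.05 0.14 0.03] op 13.6 gf 30.0
[ 2.6  0.  87.2]
side 0.63 [array([609.5,  60.7]), array([114.9,  43.5]), np.float64(71.1)] [[0.578, 0.011, 0.117], [0.589, 0.023, 0.154], [0.633, 0.08, 0.196]]
scene 0.75 [array([601.3,  27.4]), array([31.7, 38. ]), np.float64(87.7)] [[0.586, 0.012, 0.151], [0.61, 0.029, 0.154], [0.62, 0.043, 0.196]]
```

View pics/a9.png

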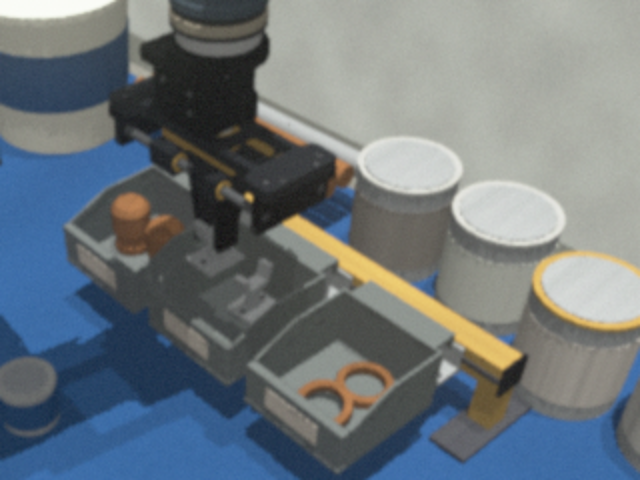

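The bracket hangs level in the gripper at (215,260), in front of the stock bracket at (250,290). Both rings are in the right-hand bin. Lowering.

move_arm([
  {"xyz": [1,0,25],"roll": 0,"grip": 0},
  {"xyz": [0,0,35],"roll": 0,"grip": 0},
  {"xyz": [0,0,18],"roll": 0,"grip": 0},
  {"xyz": [0,0,8],"roll": 0,"grip": 0},
  {"xyz": [0,0,0],"roll": 0,"grip": 0},
])

```text
time_s: 35.45
position: [0.5997, 0.0281, 0.0817]
tcp_rot: [[0.999, -0.053, -0.004], [-0.053, -0.999, 0.001], [-0.004, -0.0, -1.0]]
force: [0.5, -0.2, -1.6]
opening: 0.151
grasp_force: 30.0
```

move_arm([
  {"xyz": [0,0,0],"roll": 0,"grip": 0},
  {"xyz": [0,0,0],"roll": 0,"grip": 0},
  {"xyz": [0,0,1],"roll": 0,"grip": 0},
  {"xyz": [0,0,0],"roll": 0,"grip": 0},
])

```text
time_s: 35.78
position: [0.6023, 0.0279, 0.0839]
tcp_rot: [[0.999, -0.052, 0.003], [-0.052, -0.999, -0.0], [0.003, 0.0, -1.0]]
force: [0.3, 0.9, -0.2]
opening: 0.157
grasp_force: 30.0
```

move_arm([
  {"xyz": [0,0,2],"roll": 0,"grip": 0},
  {"xyz": [0,0,0],"roll": 0,"grip": 0},
  {"xyz": [0,0,0],"roll": 0,"grip": 0},
])

```text
time_s: 36.03
position: [0.6014, 0.028, 0.0807]
tcp_rot: [[0.999, -0.052, 0.0], [-0.052, -0.999, -0.0], [0.0, 0.0, -1.0]]
force: [-0.0, -0.1, -2.5]
opening: 0.151
grasp_force: 30.0
```

move_arm([
  {"xyz": [0,0,0],"roll": 0,"grip": 20},
  {"xyz": [0,0,0],"roll": 0,"grip": 30},
  {"xyz": [0,0,0],"roll": 0,"grip": 35},
  {"xyz": [0,0,0],"roll": 0,"grip": 35},
  {"xyz": [0,0,0],"roll": 0,"grip": 35},
])

```text
time_s: 36.45
position: [0.6015, 0.028, 0.0806]
tcp_rot: [[0.999, -0.052, 0.0], [-0.052, -0.999, -0.0], [0.0, 0.0, -1.0]]
force: [-0.4, 0.8, -0.0]
opening: 0.335
grasp_force: 0.0
```

move_arm([
  {"xyz": [0,0,-10],"roll": 0,"grip": 35},
  {"xyz": [0,0,-30],"roll": 0,"grip": 35},
  {"xyz": [0,0,-40],"roll": 0,"grip": 35},
  {"xyz": [0,0,-40],"roll": 0,"grip": 35},
  {"xyz": [-20,0,0],"roll": 0,"grip": 35},
])

```text
time_s: 36.87
position: [0.5908, 0.0278, 0.21]
tcp_rot: [[0.998, -0.052, 0.023], [-0.052, -0.999, -0.003], [0.023, 0.002, -1.0]]
force: [2.0, 0.1, 1.2]
opening: 0.35
grasp_force: 0.0
```

move_arm([
  {"xyz": [-40,0,0],"roll": 0,"grip": 35},
  {"xyz": [-40,0,0],"roll": 0,"grip": 35},
  {"xyz": [-30,0,0],"roll": 0,"grip": 35},
  {"xyz": [0,0,0],"roll": 0,"grip": 35},
  {"xyz": [0,0,0],"roll": 0,"grip": 35},
])

```text
time_s: 37.28
position: [0.4701, 0.0351, 0.2014]
tcp_rot: [[0.999, -0.052, 0.0], [-0.052, -0.999, -0.0], [0.0, -0.0, -1.0]]
force: [0.7, 0.3, 0.3]
opening: 0.353
grasp_force: 0.0
```

Run:
```python
from h import *
st();p,W=lip()
p2,_=cloud("side")
cv2.imwrite("pics/a10.png",np.hstack([cv2.resize(p[180:430,170:420],(400,400)),cv2.resize(p2[90:340,240:490],(400,400))])[:,:,::-1])
```

```text
t 37.28 p [470.1  35.1 201.4] yawy -92.99 tilt [ 0. -0. -1.] F [0.7 0.3 0.3] M [0.02 0.06 0.01] op 30.7 gf 0.0
conf 0.89 [array([643.5, 161.8]), array([112.5, 147.2]), np.float64(86.9)] lip dz/dx,dz/dy,z [ 0.01505178 -0.00198064  0.11798146]
ref lip z 0.11831519800872325
```

View pics/a10.png

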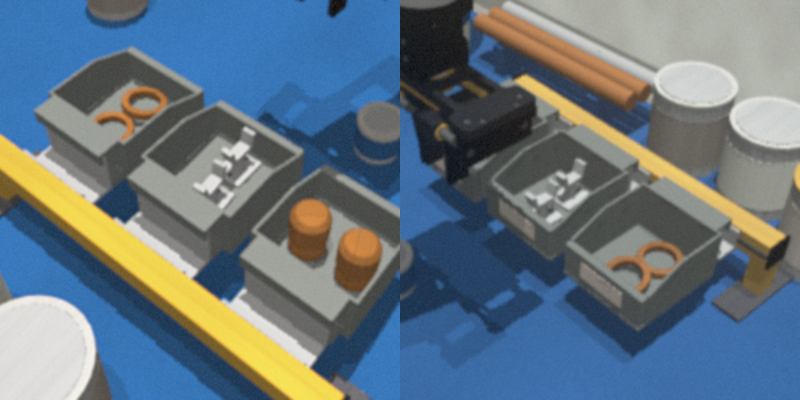

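Everything is in place: two rings, two brackets and two finials, each pair in its own bin, and the hung bin is level with its neighbours. The arm is clear.

```bash
python3 -c "
from rig import bot
print(bot.hand_in())"
```

```text
the job is handed in; nothing more can be done
None
```

The job is done and handed in at about 37 s: the empty bin hangs level on the free hanger with both finials in it, and the ring and bracket are in their matching bins (the new ring rests slightly on the ring already there).

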